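Weigh a moulded housing with slab weights

TASK

Find out what the green housing on the balance weighs: slide weights up out of the leaning rack and set them gently on the empty pan until the beam is level, with the red pointer in the green band. It takes two of the three weights; the one you do not need stays in its slot. Leave the housing in its pan and the other things on the bench where they are.

Things in the scene. Friction and masses are not known exactly. Their poses are not given: they have to be found in the camera images.
- beam (a joint): balance beam angle, rad: 0 = level (red pointer at the middle of the green band), positive = housing side down, stops at +-0.38. The beam is sprung and well damped (settles in about 1.5 s): when the housing outweighs the weights by D grams it rests at the angle q with q = 0.00049 * D * cos(q). Where a load lies in its pan makes no difference. The pointer is in the green band within +-0.033 rad, which is 67 g either way
- balance: grey balance, 130 x 400 mm foot, fixed. Origin under its centre on the table; the beam lies along its y, pivot 85 mm up; weight pan at -y, housing pan at +y, 160 mm from the pivot. A red pointer and a white scale with a green band stand up to 230 mm high over the centre
- weight_pan: steel pan, inside 150 (x) x 130 (y) mm, low rim standing 8 mm above its floor, that takes the weights; empty at first. Origin: centre of the pan floor's upper face, 120 mm above the table when the beam is level, and 160 mm * sin(beam angle) higher when tipped. A linkage keeps it horizontal while the beam tips; it sinks as it is loaded. Its x and y are parallel to the balance's
- housing_pan: the other pan, of the same size, holding the green housing. Origin: centre of its floor's upper face
- housing_c (a point): green moulded housing on the housing pan, 120 (x) x 80 (y) mm, 48 mm high, steel insert on top to 58 mm; this point is its centre, 24 mm above its underside. Its mass is unknown, 480 to 720 g
- rack: blue slotted weight rack, fixed, 110 (x) x 290 (y) mm foot. Three slots side by side along its y, 94 mm apart, 17 mm wide, 38 mm deep; slot floors about 38 mm above the table; they lean 30 degrees from vertical, tops towards -x of the rack. Origin under its centre on the table
- w200_c (a point): yellow slab weight of 200 g, 14 mm thick, 36 mm wide, 90 mm tall, standing in one of the rack's slots (any of the three), leaning with it; this point is its centre, 45 mm from its foot. Its local z runs up its height (away from its foot), x through its thickness, y along its width. It can stand upright on its foot. Grip it across the thickness by its upper part: while in the rack the upper 52 mm stand free.
- w300_c (a point): white slab weight of 300 g, 14 mm thick, 54 mm wide, 90 mm tall, standing in one of the rack's slots (any of the three), leaning with it; this point is its centre, 45 mm from its foot. Its local z runs up its height (away from its foot), x through its thickness, y along its width. It can stand upright on its foot. Grip it across the thickness by its upper part: while in the rack the upper 52 mm stand free.
- w400_c (a point): red slab weight of 400 g, 14 mm thick, 72 mm wide, 90 mm tall, standing in one of the rack's slots (any of the three), leaning with it; this point is its centre, 45 mm from its foot. Its local z runs up its height (away from its foot), x through its thickness, y along its width. It can stand upright on its foot. Grip it across the thickness by its upper part: while in the rack the upper 52 mm stand free.
- tape: roll of yellow tape, 90 mm across, 24 mm high, lying flat; to be left alone
- spare: second green housing like the one on the balance (120 x 80 mm, 58 mm high with its steel insert), lying on the table; to be left alone
- driver: screwdriver lying on the table; to be left alone
- jar: closed jar, 64 mm across, 85 mm high; to be left alone
- dish: white ceramic dish, 100 mm across, 35 mm high; to be left alone
- brush: brush lying on the table; to be left alone
There are look-alikes about, which are no part of the job. What is shaped like the part that bears w200_c but blue or pink is not meant.

How it is judged:
By the outcome, as a careful person would: the job done as asked, in the order asked, and still so for the second after the job is handed in, with the robot touching nothing.
It also fails if it takes over 69 s, if anything falls off the work surface, if the arm or the gripper's body presses on something with over 40 N, if the wrist force passes 120 N, or if a joint passes its speed limit or range.

ROBOT

A 6-joint arm with a two-finger parallel gripper is mounted at the origin on the work surface. World frame = base frame: x ahead of the robot, y to its left, z up, the work surface at z = 0. Lengths are in mm, angles in rad, forces in N, time in s.
With the tool pointing down it reaches from about 250 to 775 mm from the base axis. Payload 4 kg.
Tool frame: the origin (TCP) lies midway between the tips of the shut fingers; the grasp point (between the pads) lies 19 mm behind it; y points along the fingers, z is the direction in which the jaws open and shut, and the axes are right-handed (so a half turn about y gives the same grasp; the last joint's range is limited). The gripper opens to 94 mm and grips with 3 to 60 N. Pads are 16 mm wide; open, the fingers measure 119 mm over their backs; the gripper's body (75 mm by 177 mm) begins 78 mm behind the grasp point.
Start: joints at [1.028, 0.087, 1.371, -0, 1.684, -0.103], TCP at [234.179, 497.675, 205.506] pointing down, gripper open.
Joint ranges: [-3.1, 3.1], [-0.76, 2.03], [0.27, 2.55], [-1.08, 4.22], [0.17, 2.65], [-2.57, 2.57]. Speed limits (rad/s): [2.79, 2.79, 3.14, 3.14, 3.14, 3.14].

INTERFACE

Orientations are given as a unit quaternion [x, y, z, w].
In Python, from workcell import * gives the robot as it stands.
- The arm moves only by the tool jog_arm, never from a script. Its argument "plan" is one flat list of numbers, 5 for each row, row after row: the gripper's target within -1 to 1 (fully open at 1, half-way at 0, shut at -1), then the shift along the world's x, y, z normalised to -1 to 1, where 1 is 0.4 m, then the turn about the world's z normalised to -1 to 1, where 1 is 0.1 rad. In form: [grip, dx, dy, dz, turn, grip, dx, dy, dz, turn, ...]. A call has exactly 8 rows; each row shifts and turns the pose as measured when the row begins; what a row does not reach is not made up. A row lasts 1/12 s, in which the tool goes at most 41.7 mm and 7.16 degrees, less where a joint would pass 70% of its speed; a pose out of reach is approached as far as the arm can. A call with a number of a shift or a turn outside -1 to 1 is refused whole. A call with a gripper value outside its range is refused whole. The fingers move at their own pace and stop on an object; "squeeze" is the grip in N (left out, the last holds). Time passes only in rows, so rows that do not move let the fingers close, or fill a call up. It gives the time, the measured TCP pose, the force and the opening at its end, in the units of the state.
- get_obs(): the state, without advancing time (a new reading comes with each control period).
- read_camera(name): name is "scene" or "top" or "wrist"; returns the picture (420x560x3 uint8, blue, green, red); there is no depth.
- get_calibration(name): a dict with "K" (3x3 intrinsics, pixels), "eye" and "rotation" of the camera in the world; the wrist camera has in their place "tool_from_camera" (4x4, takes a point from camera to tool coordinates, whose origin is the TCP and whose axes are the tool frame's). Camera axes: x right, y up, looking along -z (the intrinsics and any distortion apply to the point x, -y, -z); pixel columns grow to the right and rows downward; lengths in mm; the calibration is good to about 2 mm. A picture is of the moment at which its call begins: read the wrist's pose just before it. get_calibration takes no time and is no camera call.
- finish_job(): hands the job in, once; it reports no verdict.
The state is a dict: "time_s": time; "joint_positions": joint angles; "qd": joint speeds; "joint_efforts": joint torques, N m; "tcp_pos": TCP position; "tool_rot": TCP orientation; "wrist_force": force on the tool from outside, world axes, zero at the start; "wrist_torque": the same for the moment, N m; "width": finger opening in mm.
Only numpy, scipy, OpenCV 4.12 (cv2) and the standard library are available. Lean on these libraries where they do the work, as an engineer would, in place of code of your own. Each camera call takes 0.05 s, during which the arm holds its last target. There are 200 camera calls.

## Working session

There is one attempt and no reset: what is moved stays moved. The work goes in short steps, Python scripts to look and compute and a tool call to move; the robot and the scene stay as the last step left them, time stands still between calls to the robot, and variables do not carry over. Pictures are saved under pics/ and viewed, about 8 in all and at most 12, crops included, and the job is handed in when it is done.

Besides the shell and the picture viewer there is one more tool, called after "Call:" by a JSON object that holds its "method" and its "body". jog_arm: Moves the arm, as the interface text tells. Its arguments: {"type":"object","properties":{"plan":{"type":"array"},"squeeze":{"type":"number"}},"required":["plan"]}

```bash
ls; mkdir -p pics
python3 - <<'E'
from workcell import *
import cv2,numpy as np
o=get_obs();print({k:np.round(v,3) for k,v in o.items()})
for n in ("scene","top"):
    c=get_calibration(n);print(n,{k:np.round(v,3).tolist() for k,v in c.items()})
    cv2.imwrite(f"pics/{n}0.png",read_camera(n))
print(get_calibration("wrist"))
E
```

```text
pics
{'time_s': np.float64(0.0), 'joint_positions': array([ 1.028,  0.088,  1.372, -0.   ,  1.684, -0.103]), 'qd': array([-0.001, -0.001,  0.002, -0.001,  0.001, -0.001]), 'joint_efforts': array([ 1.0000e-03, -3.4018e+01, -3.0243e+01,  7.2000e-02,  3.3000e-02,
       -0.0000e+00]), 'tcp_pos': array([233.872, 497.168, 204.287]), 'tool_rot': array([ 0.691, -0.154,  0.154, -0.689]), 'wrist_force': array([ 0.279,  0.423, -0.267]), 'wrist_torque': array([-0.003,  0.024,  0.042]), 'width': np.float64(93.822)}
scene {'K': [[503.881, 0.0, 274.594], [0.0, 503.881, 207.04], [0.0, 0.0, 1.0]], 'eye': [1331.007, -369.531, 1384.675], 'rotation': [0.248, 0.15, 0.508, 0.811]}
top {'K': [[409.006, 0.0, 278.706], [0.0, 409.006, 209.629], [0.0, 0.0, 1.0]], 'eye': [351.466, 6.468, 1158.588], 'rotation': [0.062, -0.068, -0.703, 0.705]}
{'K': array([[305.01871069,   0.        , 280.09621832],
       [  0.        , 305.01871069, 211.50328325],
       [  0.        ,   0.        ,   1.        ]]), 'tool_from_camera': array([[-6.93766500e-04, -9.65425327e-01, -2.60678838e-01,
        -7.51601021e+01],
       [-7.02537475e-04,  2.60679307e-01, -9.65425194e-01,
        -1.80545395e+02],
       [ 9.99999513e-01, -4.86643005e-04, -8.59098043e-04,
         4.26393231e-01],
       [ 0.00000000e+00,  0.00000000e+00,  0.00000000e+00,
         1.00000000e+00]])}
```

View pics/top0.png

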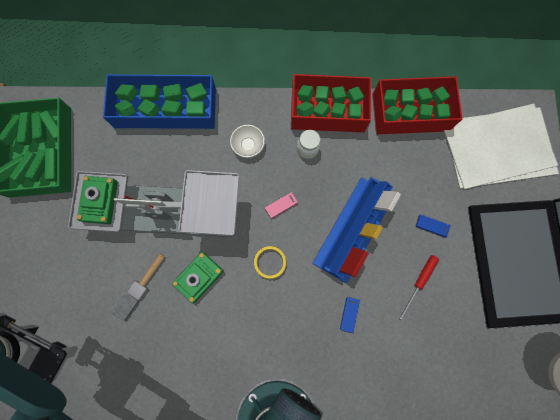

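View pics/scene0.png

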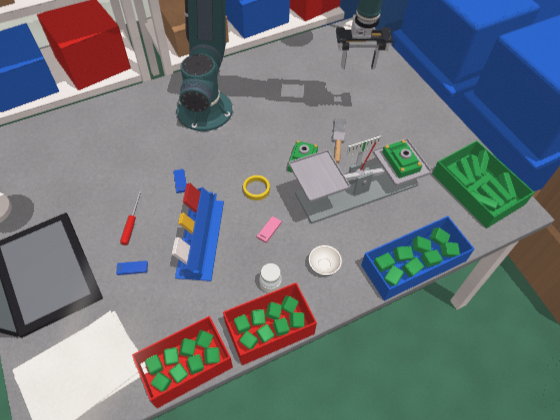

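The top view shows the rack slabs, all in rack slots: white at (388,200), yellow (372,231) and red (355,262). The balance's empty pan is at (210,203), with the housing pan at (97,200). The blue slabs at (433,226) and (350,315) and the pink one at (282,206) are look-alikes lying on the table. The yellow ring at (270,263) is the tape.

```bash
cat > h.py <<'E'
from workcell import *
import cv2,numpy as np
from scipy.spatial.transform import Rotation as R
def cam(n):
    c=get_calibration(n)
    if n!="wrist": return c["K"],R.from_quat(c["rotation"]).as_matrix(),np.array(c["eye"])
    o=get_obs();T=np.eye(4);T[:3,:3]=R.from_quat(o["tool_rot"]).as_matrix();T[:3,3]=o["tcp_pos"]
    T=T@c["tool_from_camera"];return c["K"],T[:3,:3],T[:3,3]
def ray(C,u,v):
    K,M,e=C;d=M@np.array([(u-K[0,2])/K[0,0],-(v-K[1,2])/K[1,1],-1]);return e,d/np.linalg.norm(d)
def onz(C,u,v,z):
    e,d=ray(C,u,v);return e+d*(z-e[2])/d[2]
def tri(C1,p1,C2,p2):
    (a,d),(b,f)=ray(C1,*p1),ray(C2,*p2)
    s=np.linalg.lstsq(np.stack([d,-f],1),b-a,rcond=None)[0]
    return (a+d*s[0]+b+f*s[1])/2,np.linalg.norm(a+d*s[0]-b-f*s[1])
def proj(C,P):
    K,M,e=C;q=M.T@(np.array(P)-e);return K[0,0]*q[0]/-q[2]+K[0,2],-K[1,1]*q[1]/-q[2]+K[1,2]
def st():
    o=get_obs();j=R.from_quat(o["tool_rot"]).as_matrix()
    print("t",round(float(o["time_s"]),2),"tcp",o["tcp_pos"].round(1),"jaw",j[:,2].round(3),"y",j[:,1].round(3),"F",o["wrist_force"].round(2),"w",round(float(o["width"]),1),"q6",o["joint_positions"].round(2))
E
python3 - <<'E'
from h import *
T=cam("top");S=cam("scene")
for n,p in dict(white=(390,201),yel=(372,231),red=(355,262)).items(): print(n,onz(T,*p,95).round())
# rack top-view corners, pan corners
for p in [(183,172),(239,172),(181,234),(236,236)]: print("wpan",p,onz(T,*p,165).round())
for p in [(77,172),(127,173),(70,229),(121,231)]: print("hpan",p,onz(T,*p,85).round())
for p in [(370,178),(391,186),(314,266),(343,281)]: print("rack",p,onz(T,*p,70).round())
print("pan", tri(T,(239,172),S,(352,183)), tri(T,(183,172),S,(352,183)))
for p in [(168,197),(168,205),(145,204)]: print("ptr",onz(T,*p,220).round())
st()
I=cv2.imread("pics/scene0.png")[110:240,250:450];cv2.imwrite("pics/c1.png",cv2.resize(I,None,fx=4,fy=4,interpolation=cv2.INTER_CUBIC))
E
```

```text
white [ 575. -298.   95.]
yel [ 494. -247.   95.]
red [ 413. -200.   95.]
wpan (183, 172) [633. 239. 165.]
wpan (239, 172) [633.  98. 165.]
wpan (181, 234) [476. 237. 165.]
wpan (236, 236) [472. 102. 165.]
hpan (77, 172) [654. 544.  85.]
hpan (127, 173) [652. 409.  85.]
hpan (70, 229) [499. 548.  85.]
hpan (121, 231) [494. 413.  85.]
rack (370, 178) [ 645. -254.   70.]
rack (391, 186) [ 622. -310.   70.]
rack (314, 266) [404. -96.  70.]
rack (343, 281) [ 365. -171.   70.]
pan (array([645.99158683, 150.02556152, 228.68913992]), np.float64(127.73867960539182)) (array([632.04536534, 239.61982944, 170.88114397]), np.float64(4.617214998379401))
ptr [557. 258. 220.]
ptr [537. 257. 220.]
ptr [540. 311. 220.]
t 0.1 tcp [233.9 497.2 204.4] jaw [ 0.426  0.905 -0.002] y [-0.001 -0.002 -1.   ] F [-0.2   0.08 -0.54] w 93.5 q6 [ 1.03  0.09  1.37 -0.    1.68 -0.1 ]
```

View pics/c1.png

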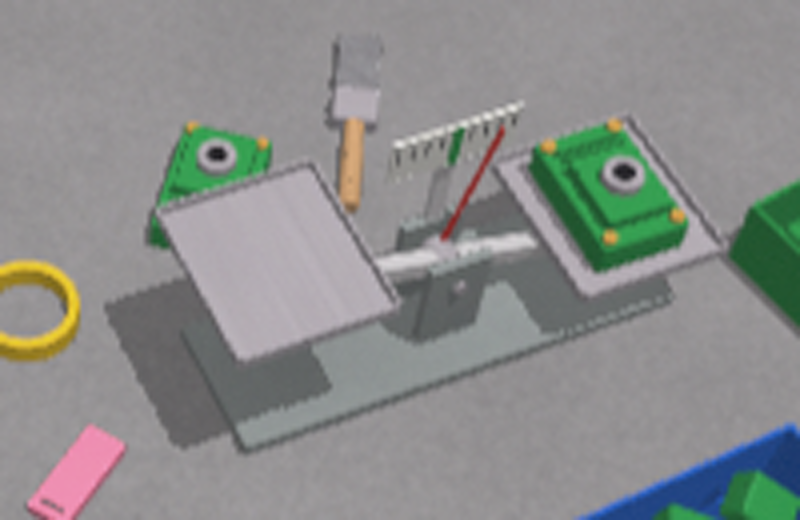

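The crop shows the red pointer tip at (375.5,142.5) in scene pixels, right of the green band at about (364,147). The empty pan's corners are clear.

Run:
```python
from h import *
T=cam("top");S=cam("scene")
def mean(pp):
    P=[]
    for a,b in pp:
        p,e=tri(T,a,S,b);P.append(p);print(p.round(1),round(e,1))
    m=np.mean(P,0);print("mean",m.round(1));return m
w=mean([((183,172),(349.5,185)),((239,172),(310,199.5)),((181,234),(328,151)),((236,236),(289.5,163))])
h=mean([((121,231),(375,151)),((70,229),(407,139.5)),((77,172),(431,171)),((127,173),(397.5,184))])
d=w[2]-h[2];q=np.arcsin(d/320);print("q pans",q,"D",q/.00049/np.cos(q))
print("yaw",np.degrees(np.arctan2(h[1]-w[1],h[0]-w[0])))
x0=(w[0]+h[0])/2
def onx(C,u,v,x):
    e,d=ray(C,u,v);return e+d*(x-e[0])/d[0]
for dx in(-15,0,15):
    a=onx(S,360.75,170,x0+dx);b=onx(S,375.5,142.5,x0+dx);g=onx(S,364,147,x0+dx)
    q=np.arctan2(b[1]-a[1],b[2]-a[2]);print(a.round(),b.round(),g.round(),q,q/.00049/np.cos(q))
```

```text
[632.2 236.7 164.7] 4.2
[631.5  98.5 172.9] 1.9
[479.2 243.5 152.2] 8.0
[474.1 107.6 159.6] 9.7
mean [554.3 171.6 162.3]
[496.7 422.   77.5] 11.3
[500.5 553.8  76.7] 3.4
[653.8 542.5  86.7] 0.6
[651.8 409.5  89.4] 5.0
mean [575.7 482.   82.6]
q pans 0.2518726583577796 D 530.7730939037665
yaw 86.04775852844459
[550. 338.  85.] [550. 370. 205.] [550. 329. 205.] 0.26023010246808026 549.5859627424354
[565. 325. 110.] [565. 356. 228.] [565. 315. 228.] 0.2602301024680804 549.5859627424359
[580. 311. 135.] [580. 342. 250.] [580. 302. 250.] 0.2602301024680802 549.5859627424353
```

Triangulation gives a housing mass of about 530–550 g (±30 g). The 200 g weight is therefore needed in either case, and I'll re-measure before choosing between 300 g and 400 g. I'm going above the rack now.

Call:
{"method": "jog_arm", "body": {"plan": [1, 0.03, -0.09, 0.03, -1, 1, 0.03, -0.09, 0.03, -1, 1, 0.03, -0.09, 0.03, -1, 1, 0.03, -0.09, 0.03, -1, 1, 0.03, -0.095, 0, -1, 1, 0.03, -0.095, 0, -1, 1, 0.03, -0.095, 0, -1, 1, 0.03, -0.095, 0, -1]}}

```text
time_s: 0.77
tcp_pos: [326.6, 193.6, 245.9]
tool_rot: [0.575, -0.42, 0.413, -0.568]
wrist_force: [1.1, 0.0, -0.5]
width: 93.9
```

Call:
{"method": "jog_arm", "body": {"plan": [1, 0.03, -0.095, 0, -1, 1, 0.03, -0.095, 0, -1, 1, 0.03, -0.095, 0, -1, 1, 0.03, -0.095, 0, -1, 1, 0.03, -0.095, 0, -1, 1, 0.03, -0.095, 0, -1, 1, 0.03, -0.095, 0, -1, 1, 0.03, -0.095, 0, -1]}}

```text
time_s: 1.43
tcp_pos: [420.7, -126.0, 244.0]
tool_rot: [-0.352, 0.618, -0.609, 0.35]
wrist_force: [0.1, -0.3, 0.0]
width: 93.8
```

Call:
{"method": "jog_arm", "body": {"plan": [1, 0.035, -0.075, 0, -0.1, 1, 0.035, -0.075, 0, 0, 1, 0.035, -0.075, 0, 0, 1, 0.035, -0.075, 0, 0, 1, 0, 0, 0, 0, 1, 0, 0, 0, 0, 1, 0, 0, 0, 0, 1, 0, 0, 0, 0]}}

```text
time_s: 2.1
tcp_pos: [475.8, -259.4, 236.1]
tool_rot: [-0.346, 0.627, -0.61, 0.339]
wrist_force: [0.3, 0.4, -0.3]
width: 94.3
```

Run:
```python
from h import *
st();C=cam("wrist");np.savez("pics/w1.npz",M=C[1],e=C[2]);print(C[2].round(),C[1][:,2].round(2))
cv2.imwrite("pics/w1.png",read_camera("wrist"))
```

```text
t 2.1 tcp [ 475.8 -259.4  236.1] jaw [ 0.848 -0.53  -0.025] y [-0.02   0.015 -1.   ] F [ 0.26  0.39 -0.35] w 94.3 q6 [-0.6   0.08  1.31  0.    1.77 -0.05]
[ 520. -198.  417.] [0.16 0.21 0.97]
```

View pics/w1.png

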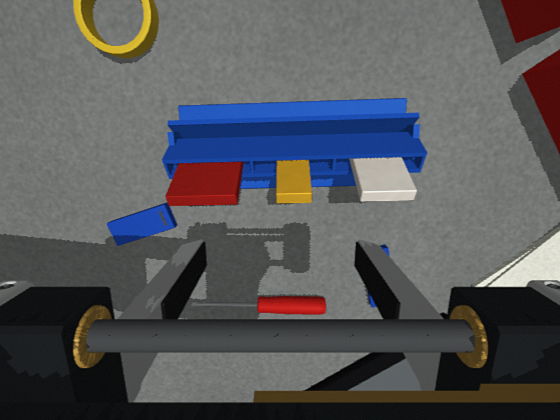

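The wrist view shows three slabs in the rack: red (top edge about row 193, cols 168–241), yellow (cols 276–312, rows 160–203) and white (cols 353–415). The yellow one standing in the rack is the w200. The other yellow thing is the tape ring at (115,20), and the blue slab at (142,224) lies on the table. Next I'm measuring the top-face corners.

Run:
```python
from h import *
d=np.load("pics/w1.npz");C=(get_calibration("wrist")["K"],d["M"],d["e"])
I=cv2.imread("pics/w1.png");H=cv2.cvtColor(I,cv2.COLOR_BGR2HSV)
roi=np.zeros(I.shape[:2],np.uint8);roi[150:215,160:420]=255
ms=dict(red=cv2.inRange(H,(0,150,60),(8,255,255))|cv2.inRange(H,(172,150,60),(180,255,255)),yel=cv2.inRange(H,(15,120,80),(32,255,255)),white=cv2.inRange(H,(0,0,150),(180,60,255)))
for n,m in ms.items():
    m&=roi;ys,xs=np.nonzero(m)
    for r in range(ys.min(),ys.max()+1,4 if n!="yel" else 2):
        x=xs[ys==r]
        if len(x): print(n,r,x.min(),x.max(),I[r,int(x.mean())]) if n=="yel" or r>180 else None
    lo=ys.max()+1
    for (r,z) in ((lo,112.5),):
        x=xs[ys>=lo-4];a=onz(C,x.min(),r,z);b=onz(C,x.max()+1,r,z);print(n,a.round(1),b.round(1),"width",np.linalg.norm(a-b).round(1),"mid",((a+b)/2).round(1))
# rack long edge direction
for p in [(179,107),(407,99)]: print(onz(C,*p,95).round())
```

```text
red 182 171 239 [ 21  25 131]
red 186 170 239 [ 18  22 129]
red 190 168 238 [ 18  21 129]
red 194 166 237 [ 19  22 127]
red 198 166 237 [ 21  24 144]
red 202 168 237 [ 21  26 142]
red [ 374.8 -196.7  112.5] [ 436.9 -234.9  112.5] width 72.9 mid [ 405.9 -215.8  112.5]
yel 160 283 308 [ 37  88 122]
yel 162 277 308 [ 30 133 176]
yel 164 277 308 [ 34 134 174]
yel 166 277 308 [ 31 130 170]
yel 168 277 308 [ 32 132 173]
yel 170 277 309 [ 30 131 172]
yel 172 277 309 [ 32 132 173]
yel 174 277 309 [ 31 133 173]
yel 176 277 309 [ 32 133 174]
yel 178 277 309 [ 33 133 172]
yel 180 277 309 [ 33 133 175]
yel 182 277 310 [ 33 133 175]
yel 184 277 310 [ 32 132 173]
yel 186 276 310 [ 33 133 174]
yel 188 276 311 [ 32 133 174]
yel 190 276 311 [ 31 132 175]
yel 192 276 311 [ 32 134 174]
yel 194 276 311 [ 40 159 206]
yel 196 276 311 [ 36 146 191]
yel 198 276 311 [ 36 146 190]
yel 200 276 311 [ 36 145 189]
yel 202 276 310 [ 36 157 204]
yel [ 471.5 -253.7  112.5] [ 502.9 -273.   112.5] width 36.9 mid [ 487.2 -263.3  112.5]
white 181 360 412 [175 184 188]
white 185 361 414 [173 184 187]
white 189 362 416 [169 181 185]
white 193 362 415 [188 200 205]
white 197 361 414 [191 202 206]
white 201 362 362 [139 148 152]
white [ 546.3 -297.3  112.5] [ 592.5 -325.8  112.5] width 54.3 mid [ 569.4 -311.5  112.5]
[ 439. -120.   95.]
[ 635. -235.   95.]
```

Widths of 72.9, 36.9 and 54.3 mm and spacings of 94–95 mm all match the given sizes. The interface keeps the tool vertical while the slabs lean 30°. So I'll grip the yellow slab across its width, where the lean lies about the jaw axis, slide it out along the slot and upright it at the slot mouth. I'm pre-closing to about 56 mm to clear the red neighbour.

Call:
{"method": "jog_arm", "body": {"plan": [0.2, 0.024, 0.011, -0.02, 0.28, 0.2, 0.024, 0.011, -0.02, 0, 0.2, 0, 0, -0.06, 0, 0.2, 0, 0, -0.08, 0, 0.2, 0, 0, -0.08, 0, 0.2, 0, 0, -0.05, 0, 0.2, 0, 0, 0, 0, 0.2, 0, 0, 0, 0], "squeeze": 15}}

```text
time_s: 2.82
tcp_pos: [500.3, -238.6, 109.0]
tool_rot: [-0.358, 0.616, -0.605, 0.356]
wrist_force: [-0.2, 0.8, 0.8]
width: 56.6
```

Run:
```python
from h import *
st()
```

```text
t 2.82 tcp [ 500.3 -238.6  109. ] jaw [ 0.871 -0.491 -0.015] y [-0.01   0.012 -1.   ] F [-0.16  0.76  0.85] w 56.6 q6 [-0.55  0.15  1.5   0.    1.51 -0.04]
```

Call:
{"method": "jog_arm", "body": {"plan": [0.2, -0.014, -0.028, 0, -0.15, 0.2, 0, 0, -0.035, 0, 0.2, 0, 0, -0.03, 0, 0.2, 0, 0, 0, 0, -0.6, 0, 0, 0, 0, -0.6, 0, 0, 0, 0, -0.6, 0, 0, 0, 0, -0.6, 0, 0, 0, 0], "squeeze": 15}}

```text
time_s: 3.48
tcp_pos: [498.6, -253.9, 91.9]
tool_rot: [-0.351, 0.614, -0.613, 0.353]
wrist_force: [0.3, 0.7, -1.6]
width: 37.0
```

Run:
```python
from h import *
st();cv2.imwrite("pics/w2.png",read_camera("wrist"))
```

```text
t 3.48 tcp [ 498.6 -253.9   91.9] jaw [ 0.863 -0.505  0.   ] y [ 0.002  0.003 -1.   ] F [ 0.35  0.71 -1.57] w 37.0 q6 [-0.57  0.16  1.52  0.    1.46 -0.05]
```

View pics/w2.png

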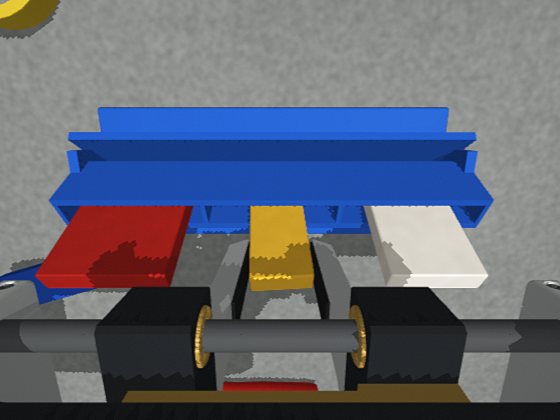

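The view shows the fingers either side of the yellow slab at (280,245), with the neighbours clear. I'm 10 mm too high, so I'll reopen, drop and regrip.

Call:
{"method": "jog_arm", "body": {"plan": [0.1, 0, 0, 0, 0, 0.1, 0, 0, 0, 0, 0.1, -0.012, 0.008, -0.02, 0, 0.1, 0, 0, -0.014, 0, 0.1, 0, 0, 0, 0, -0.6, 0, 0, 0, 0, -0.6, 0, 0, 0, 0, -0.6, 0, 0, 0, 0], "squeeze": 20}}

```text
time_s: 4.2
tcp_pos: [494.4, -250.7, 77.6]
tool_rot: [0.35, -0.613, 0.614, -0.354]
wrist_force: [-0.9, 1.1, -1.6]
width: 36.1
```

Run:
```python
from h import *
st()
```

```text
t 4.2 tcp [ 494.4 -250.7   77.6] jaw [ 0.863 -0.505  0.004] y [ 0.005  0.001 -1.   ] F [-0.94  1.09 -1.62] w 36.1 q6 [-0.57  0.15  1.55  0.    1.43 -0.05]
```

Call:
{"method": "jog_arm", "body": {"plan": [-0.6, -0.004, -0.007, 0.014, 0, -0.6, -0.005, -0.008, 0.016, 0, -0.6, -0.005, -0.008, 0.016, 0, -0.6, -0.005, -0.008, 0.016, 0, -0.6, 0, 0, 0, 0, -0.6, 0, 0, 0, 0, -0.6, 0, 0, 0, 0, -0.6, 0, 0, 0, 0]}}

```text
time_s: 4.87
tcp_pos: [485.6, -263.7, 104.6]
tool_rot: [-0.35, 0.614, -0.613, 0.354]
wrist_force: [0.2, 0.5, -2.4]
width: 36.2
```

Call:
{"method": "jog_arm", "body": {"plan": [-0.6, 0.006, 0.01, 0.008, 0, -0.6, 0.007, 0.012, 0.007, 0, -0.6, 0.007, 0.012, 0.005, 0, -0.6, 0.007, 0.012, 0.004, 0, -0.6, 0.007, 0.012, 0.002, 0, -0.6, 0.006, 0.01, 0.001, 0, -0.6, 0, 0, 0, 0, -0.6, 0, 0, 0, 0], "squeeze": 10}}

```text
time_s: 5.53
tcp_pos: [500.9, -236.9, 116.5]
tool_rot: [0.353, -0.612, 0.615, -0.35]
wrist_force: [-1.8, -2.8, -1.8]
width: 35.6
```

Run:
```python
from h import *
st();I=read_camera("wrist");cv2.imwrite("pics/w3.png",I[60:320])
```

```text
t 5.53 tcp [ 500.9 -236.9  116.5] jaw [ 0.863 -0.505  0.001] y [-0.002 -0.005 -1.   ] F [-1.82 -2.76 -1.75] w 35.6 q6 [-0.54  0.13  1.5  -0.01  1.51 -0.01]
```

View pics/w3.png

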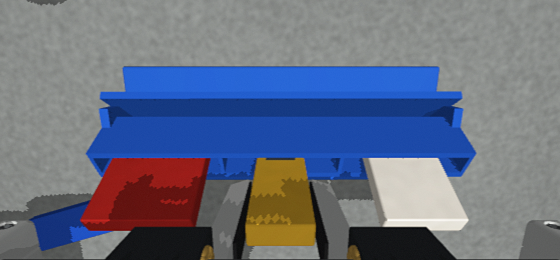

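```bash
cat > tilt.py <<'E'
from h import *
# predicted rows in the wrist picture of the slab's top edges and foot edge for tilt th (top towards -rack x)
c=get_calibration("wrist");T=c["tool_from_camera"];C=(c["K"],T[:3,:3],T[:3,3])
for th in range(-10,35,5):
    t=np.radians(th);r=[]
    for sgn in(1,-1): # tool x = away from the rack (camera sits at tool -x)
        for s in((22.4,7),(22.4,-7),(-67.6,7)):
            out=s[0]*np.sin(t)-s[1]*np.cos(t); up=s[0]*np.cos(t)+s[1]*np.sin(t)
            r.append(round(proj(C,(sgn*out,-19-up,0))[1],0))
    print(th,r[:3])
E
python3 tilt.py;python3 -c "
import cv2;I=cv2.imread('pics/w3.png');print([(r+60,I[r,283].tolist()) for r in range(140,252,4)])"
```

```text
-10 [np.float64(265.0), np.float64(292.0), np.float64(235.0)]
-5 [np.float64(269.0), np.float64(295.0), np.float64(228.0)]
0 [np.float64(273.0), np.float64(298.0), np.float64(221.0)]
5 [np.float64(277.0), np.float64(301.0), np.float64(214.0)]
10 [np.float64(281.0), np.float64(303.0), np.float64(207.0)]
15 [np.float64(285.0), np.float64(305.0), np.float64(200.0)]
20 [np.float64(289.0), np.float64(306.0), np.float64(194.0)]
25 [np.float64(292.0), np.float64(308.0), np.float64(188.0)]
30 [np.float64(295.0), np.float64(308.0), np.float64(182.0)]
[(200, [169, 73, 28]), (204, [170, 75, 29]), (208, [169, 73, 27]), (212, [170, 74, 28]), (216, [192, 85, 31]), (220, [36, 111, 141]), (224, [28, 118, 155]), (228, [27, 115, 152]), (232, [28, 115, 150]), (236, [28, 115, 152]), (240, [23, 86, 112]), (244, [26, 106, 139]), (248, [23, 89, 118]), (252, [25, 107, 141]), (256, [28, 117, 154]), (260, [22, 89, 116]), (264, [23, 89, 118]), (268, [22, 89, 118]), (272, [22, 90, 119]), (276, [26, 106, 141]), (280, [31, 120, 157]), (284, [25, 104, 139]), (288, [30, 122, 162]), (292, [29, 122, 160]), (296, [31, 124, 161]), (300, [28, 122, 159]), (304, [23, 122, 163]), (308, [144, 146, 142])]
```

The top edge sits at row 285 and the bottom edge at 306, so the tilt has gone from 30° to about 16°. The slab is still pressing on the slot wall, so I'll continue with a lighter grip.

Call:
{"method": "jog_arm", "body": {"plan": [-0.6, 0, 0, 0, 0, -0.6, 0.006, 0.01, 0.001, 0, -0.6, 0.006, 0.01, 0, 0, -0.6, 0.006, 0.01, 0, 0, -0.6, 0.006, 0.01, 0, 0, -0.6, 0, 0, 0, 0, -0.6, 0, 0, 0, 0, -0.6, 0, 0, 0, 0], "squeeze": 6}}

```text
time_s: 6.25
tcp_pos: [512.3, -217.8, 116.8]
tool_rot: [0.352, -0.613, 0.614, -0.352]
wrist_force: [-1.1, -2.0, -1.4]
width: 36.0
```

Run:
```python
from h import *
st();I=read_camera("wrist");cv2.imwrite("pics/w4.png",I)
print([(r,I[r,283].tolist()) for r in range(200,312,4)])
```

```text
t 6.25 tcp [ 512.3 -217.8  116.8] jaw [ 0.863 -0.505  0.001] y [ 0.    -0.002 -1.   ] F [-1.08 -1.97 -1.41] w 36.0 q6 [-0.5   0.14  1.49 -0.    1.51  0.03]
[(200, [133, 58, 21]), (204, [166, 73, 28]), (208, [167, 72, 27]), (212, [167, 74, 29]), (216, [166, 72, 27]), (220, [167, 73, 28]), (224, [166, 73, 28]), (228, [167, 73, 28]), (232, [166, 71, 26]), (236, [110, 49, 21]), (240, [109, 47, 18]), (244, [131, 54, 18]), (248, [19, 86, 113]), (252, [19, 81, 108]), (256, [19, 80, 107]), (260, [20, 82, 109]), (264, [19, 83, 108]), (268, [18, 81, 107]), (272, [21, 84, 108]), (276, [19, 80, 106]), (280, [47, 185, 233]), (284, [55, 209, 249]), (288, [31, 127, 167]), (292, [32, 127, 166]), (296, [31, 127, 166]), (300, [32, 128, 167]), (304, [79, 126, 143]), (308, [139, 144, 141])]
```

Call:
{"method": "jog_arm", "body": {"plan": [-0.6, 0.006, 0.01, 0, 0, -0.6, 0.006, 0.01, 0, 0, -0.6, 0.005, 0.008, 0, 0, -0.6, 0, 0, 0, 0, -0.6, 0, 0, 0, 0, -0.6, 0, 0, 0.02, 0, -0.6, 0, 0, 0.02, 0, -0.6, 0, 0, 0, 0]}}

```text
time_s: 6.97
tcp_pos: [519.8, -203.6, 132.6]
tool_rot: [-0.351, 0.614, -0.612, 0.352]
wrist_force: [0.1, 0.4, -2.0]
width: 35.9
```

Run:
```python
from h import *
st();I=read_camera("wrist");cv2.imwrite("pics/w5.png",I)
print([(r,I[r,283].tolist()) for r in range(200,312,4)])
```

```text
t 6.97 tcp [ 519.8 -203.6  132.6] jaw [ 0.863 -0.505 -0.002] y [-0.001  0.003 -1.   ] F [ 0.07  0.43 -1.97] w 35.9 q6 [-0.48  0.13  1.47  0.    1.55  0.05]
[(200, [203, 91, 34]), (204, [124, 55, 21]), (208, [125, 56, 22]), (212, [122, 55, 21]), (216, [162, 69, 25]), (220, [161, 69, 25]), (224, [162, 70, 26]), (228, [163, 71, 28]), (232, [135, 57, 23]), (236, [107, 46, 18]), (240, [106, 45, 16]), (244, [108, 46, 18]), (248, [108, 48, 19]), (252, [106, 44, 17]), (256, [123, 53, 19]), (260, [108, 45, 15]), (264, [18, 78, 106]), (268, [20, 78, 104]), (272, [18, 77, 103]), (276, [24, 98, 129]), (280, [42, 165, 212]), (284, [28, 119, 156]), (288, [29, 121, 160]), (292, [29, 121, 159]), (296, [29, 122, 160]), (300, [29, 123, 162]), (304, [135, 135, 130]), (308, [135, 137, 135])]
```

The tilt is now about 5°, hanging free with the force reading the 2 N weight. I'm lifting and carrying to the -y part of the pan, turning the jaw parallel to the balance's x.

Call:
{"method": "jog_arm", "body": {"plan": [-0.6, 0, 0, 0.05, 0, -0.6, 0, 0, 0.08, 0, -0.6, 0, 0, 0.08, 0, -0.6, 0.005, 0.02, 0.08, 0, -0.6, 0.01, 0.05, 0.04, 0.5, -0.6, 0.01, 0.07, 0, 0.9, -0.6, 0.01, 0.08, 0, 0.9, -0.6, 0.01, 0.08, 0, 0.9], "squeeze": 14}}

```text
time_s: 7.68
tcp_pos: [535.3, -83.9, 270.1]
tool_rot: [-0.445, 0.551, -0.548, 0.445]
wrist_force: [-0.3, 0.1, -1.3]
width: 35.6
```

Call:
{"method": "jog_arm", "body": {"plan": [-0.6, 0.01, 0.09, 0, 0.9, -0.6, 0.01, 0.09, 0, 0.4, -0.6, 0.005, 0.09, 0, 0, -0.6, 0.005, 0.08, 0, 0, -0.6, 0, 0.06, 0, 0, -0.6, 0, 0.03, 0, 0, -0.6, 0, 0, 0, 0, -0.6, 0, 0, 0, 0]}}

```text
time_s: 8.35
tcp_pos: [546.4, 108.3, 272.6]
tool_rot: [-0.482, 0.516, -0.513, 0.487]
wrist_force: [0.9, -1.2, -1.8]
width: 35.9
```

Run:
```python
from h import *
st();C=cam("wrist");np.savez("pics/w6.npz",M=C[1],e=C[2])
I=read_camera("wrist");cv2.imwrite("pics/w6.png",I)
```

```text
t 8.35 tcp [546.4 108.3 272.6] jaw [ 0.998 -0.06   0.002] y [ 0.002  0.008 -1.   ] F [ 0.85 -1.21 -1.82] w 35.9 q6 [0.09 0.1  1.23 0.01 1.81 0.15]
```

View pics/w6.png

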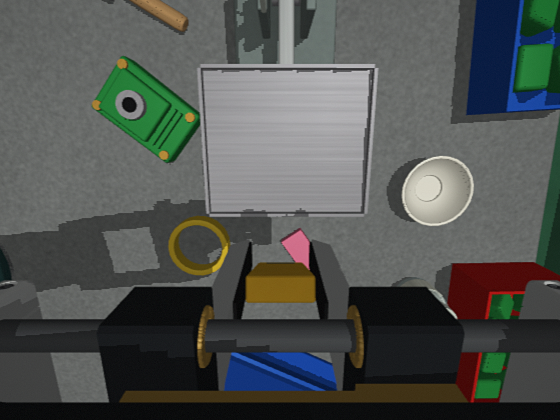

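The yellow top shows at rows 263–302. That doesn't fit a clean upright hang, because the face ends at row 263 instead of about 221. So the slab may have over-rotated or slipped in the grip, and I'm checking from the scene camera.

Run:
```python
from h import *
st();S=cam("scene");o=get_obs();u,v=map(int,proj(S,o["tcp_pos"]));print(u,v)
I=read_camera("scene");cv2.imwrite("pics/s2f.png",I);u0,v0=u-75,v-60
cv2.imwrite("pics/s2.png",cv2.resize(I[v0:v0+120,u0:u0+150],None,fx=5,fy=5,interpolation=cv2.INTER_CUBIC));print(u0,v0)
```

```text
t 8.4 tcp [546.5 108.  272.6] jaw [ 0.998 -0.06   0.002] y [ 0.002  0.008 -1.   ] F [-0.41  0.93 -2.1 ] w 36.0 q6 [0.09 0.1  1.23 0.01 1.81 0.15]
300 156
225 96
```

View pics/s2.png

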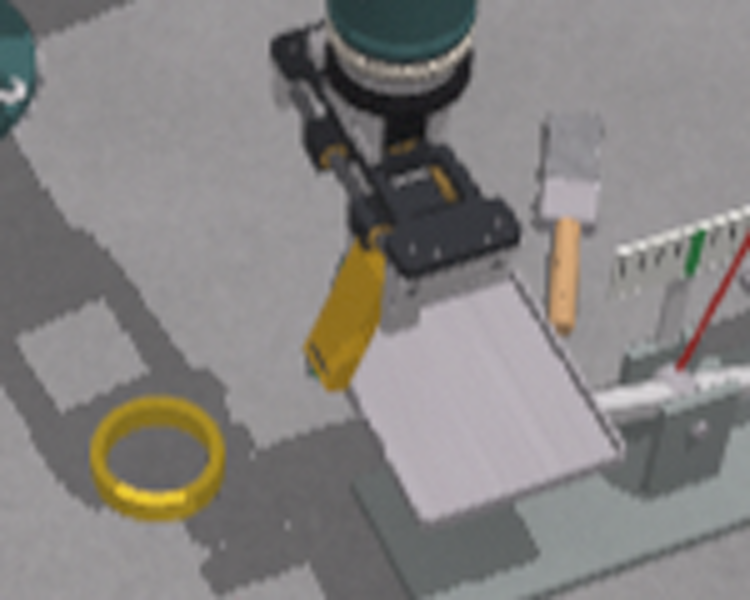

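Run:
```python
from h import *
S=cam("scene")
for c in[(330,389),(347,385),(386,255),(372,300)]:
    u,v=225+c[0]/5,96+c[1]/5;e,d=ray(S,u,v);print(c,(e+d*(564-e[0])/d[0]).round(1))
I=cv2.imread("pics/s2f.png")[140:176,280:305]
H=cv2.cvtColor(I,cv2.COLOR_BGR2HSV)
for r in range(36):print(140+r,"".join("#" if (15<h<32 and s>130) and v>150 else "+" if(15<h<32 and s>130) else "." for h,s,v in H[r]))
```

```text
(330, 389) [564.   69.3 233.4]
(347, 385) [564.   80.4 230.9]
(386, 255) [564.   99.3 336. ]
(372, 300) [564.   92.7 301.1]
140 .........................
141 .........................
142 ...................+.....
143 ...................+.....
144 ................+..+.....
145 ................++.+.....
146 ...............++++++....
147 ..............++++###+...
148 ..............++++####...
149 .............++++++###...
150 .............+++++++##...
151 .............+++++++##...
152 ............++++++++++...
153 ............+++++++++....
154 ...........++++++++++....
155 ...........++++++++++....
156 ..........+++++++++++....
157 ..........+++++++++++....
158 .........++++++++++++....
159 .........++++++++++++....
160 ........+++++++++++++....
161 ........++++++++++++.....
162 .......+++++++++++++.....
163 .......++++++++###+......
164 ......+++++++#####+......
165 ......+.+++++#####.......
166 ......++.+++######.......
167 .......+.++####++........
168 .......++.+###+++........
169 ........+.+##+++.........
170 ........+++#++++.........
171 .........#+++++..........
172 ..........+++++..........
173 ..........++++...........
174 .........................
175 .........................
```

The scene crop shows the foot at about (564,75,232) against a grasp at (546,108,292). The slab now leans about 29° the other way, foot toward -y, because the rack pushes were more than needed. I'll right it with the inside of the pan's -y rim as a stop, since the pan is vertically very soft. First I'm locating that rim.

Run:
```python
from h import *
d=np.load("pics/w6.npz");W=(get_calibration("wrist")["K"],d["M"],d["e"]);S=cam("scene")
for c,z in [((206,215),172),((368,215),172),((375,66),172),((201,66),172),((210,212),165),((365,212),165)]: print(c,onz(W,*c,z).round(1))
I=cv2.imread("pics/w6.png");print([(r,int(I[r,240:330].mean())) for r in range(196,222)])
print([(r,int(I[r,220:260].mean())) for r in range(58,80)])
# tri pan corners wrist+scene
for a,b in[((368,215),(310,199.5)),((206,215),(289.5,163)),((375,66),(349.5,185)),((201,66),(328,151))]: p,e=tri(W,a,S,b);print(p.round(1),round(e,1))
```

```text
(206, 215) [476.5 110.  172. ]
(368, 215) [631.3 100.8 172. ]
(375, 66) [635.5 231.9 172. ]
(201, 66) [488.  240.6 172. ]
(210, 212) [478.9 111.  165. ]
(365, 212) [630.3 102.  165. ]
[(196, 144), (197, 144), (198, 145), (199, 141), (200, 145), (201, 149), (202, 147), (203, 142), (204, 142), (205, 146), (206, 150), (207, 149), (208, 145), (209, 140), (210, 133), (211, 109), (212, 58), (213, 72), (214, 121), (215, 121), (216, 107), (217, 91), (218, 91), (219, 92), (220, 91), (221, 91)]
[(58, 96), (59, 96), (60, 98), (61, 97), (62, 94), (63, 99), (64, 161), (65, 162), (66, 162), (67, 135), (68, 53), (69, 58), (70, 104), (71, 130), (72, 157), (73, 159), (74, 158), (75, 156), (76, 161), (77, 162), (78, 158), (79, 160)]
[631.2 100.3 171.5] 0.9
[476.6 109.5 164.7] 4.6
[635.6 231.8 171. ] 0.7
[485.7 243.1 160.9] 0.6
```

Call:
{"method": "jog_arm", "body": {"plan": [-0.6, 0.006, 0.05, 0, 0, -0.6, 0.005, 0.06, 0, 0, -0.6, 0, 0.005, -0.03, 0, -0.6, 0, 0, -0.05, 0, -0.6, 0, 0, -0.04, 0, -0.6, 0, 0, -0.02, 0, -0.6, 0, 0, 0, 0, -0.6, 0, 0, 0, 0], "squeeze": 10}}

```text
time_s: 9.12
tcp_pos: [552.8, 142.2, 214.1]
tool_rot: [0.478, -0.519, 0.519, -0.482]
wrist_force: [0.2, -0.9, -2.1]
width: 35.6
```

Run:
```python
from h import *
st()
```

```text
t 9.12 tcp [552.8 142.2 214.1] jaw [ 0.997 -0.079  0.004] y [ 0.004  0.003 -1.   ] F [ 0.16 -0.89 -2.11] w 35.6 q6 [0.15 0.13 1.31 0.   1.7  0.23]
```

Call:
{"method": "jog_arm", "body": {"plan": [-0.6, 0, 0.02, 0, 0, -0.6, 0, 0.019, 0, 0, -0.6, 0, 0, 0, 0, -0.6, 0, 0, -0.018, 0, -0.6, 0, 0, -0.012, 0, -0.6, 0, 0, -0.01, 0, -0.6, 0, 0, 0, 0, -0.6, 0, 0, 0, 0]}}

```text
time_s: 9.78
tcp_pos: [555.0, 158.2, 201.6]
tool_rot: [0.475, -0.518, 0.522, -0.484]
wrist_force: [-0.2, 0.5, -0.9]
width: 35.9
```

Run:
```python
from h import *
st();S=cam("scene")
I=read_camera("scene");cv2.imwrite("pics/s3f.png",I)
cv2.imwrite("pics/s3.png",cv2.resize(I[120:220,270:395],None,fx=6,fy=6,interpolation=cv2.INTER_CUBIC))
```

```text
t 9.78 tcp [555.  158.2 201.6] jaw [ 0.997 -0.08   0.012] y [ 0.012  0.003 -1.   ] F [-0.21  0.47 -0.87] w 35.9 q6 [0.18 0.14 1.32 0.   1.67 0.26]
```

View pics/s3.png

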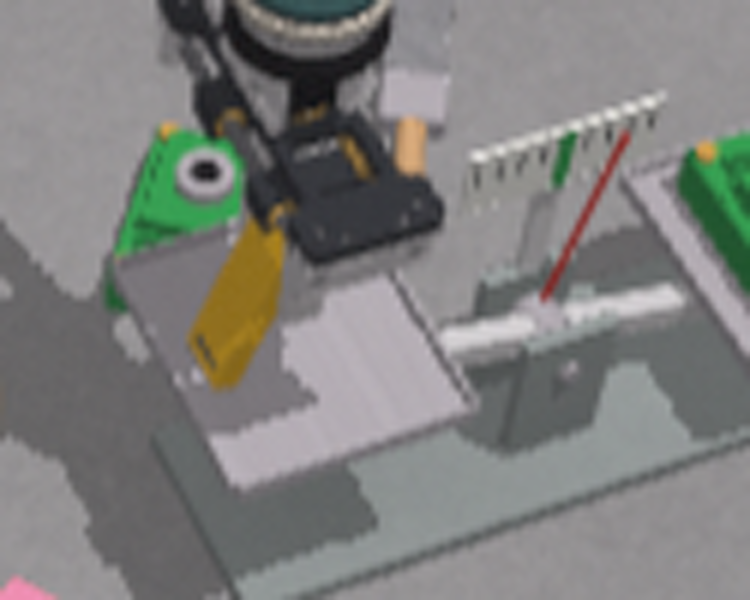

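The crop shows the foot inside the pan near the -y rim, foot at crop (220,385), touching, with the pan carrying about 1 N. I'm pushing the grasp toward -y against the rim.

Call:
{"method": "jog_arm", "body": {"plan": [-0.6, 0, -0.012, -0.008, 0, -0.6, 0, -0.013, 0, 0, -0.6, 0, -0.013, 0, 0, -0.6, 0, -0.013, 0, 0, -0.6, 0, -0.013, 0, 0, -0.6, 0, -0.012, 0, 0, -0.6, 0, 0, 0, 0, -0.6, 0, 0, 0, 0], "squeeze": 6}}

```text
time_s: 10.5
tcp_pos: [554.7, 125.6, 199.3]
tool_rot: [0.474, -0.519, 0.521, -0.485]
wrist_force: [-1.0, 1.1, -0.9]
width: 36.0
```

```bash
cat > sl.py <<'E'
from h import *
import sys
st();S=cam("scene");o=get_obs()
I=read_camera("scene");cv2.imwrite(sys.argv[1],I)
H=cv2.cvtColor(I,cv2.COLOR_BGR2HSV)
u,v=map(int,proj(S,o["tcp_pos"]))
m=cv2.inRange(H,(15,130,60),(32,255,255))
for r in range(v-22,v+30):
    x=np.nonzero(m[r,u-30:u+15])[0]+u-30
    if len(x):
        e,d=ray(S,x.max()+1,r);q=e+d*(o["tcp_pos"][0]+18-e[0])/d[0];print(r,x.min(),x.max(),"+x side right edge",q.round(0))
E
python3 sl.py pics/s4f.png
```

```text
t 10.5 tcp [554.7 125.6 199.3] jaw [ 0.997 -0.08   0.012] y [ 0.013  0.008 -1.   ] F [-1.04  1.12 -0.86] w 36.0 q6 [0.12 0.12 1.35 0.01 1.66 0.2 ]
150 318 318 +x side right edge [573. 149. 307.]
151 318 319 +x side right edge [573. 153. 301.]
152 319 320 +x side right edge [573. 157. 295.]
161 301 304 +x side right edge [573. 107. 281.]
162 301 305 +x side right edge [573. 111. 275.]
163 301 305 +x side right edge [573. 111. 270.]
164 301 306 +x side right edge [573. 115. 264.]
165 300 306 +x side right edge [573. 115. 259.]
166 300 306 +x side right edge [573. 115. 254.]
167 300 306 +x side right edge [573. 116. 249.]
168 300 306 +x side right edge [573. 116. 245.]
169 299 306 +x side right edge [573. 116. 240.]
170 299 306 +x side right edge [573. 117. 235.]
171 299 306 +x side right edge [573. 117. 230.]
172 299 306 +x side right edge [573. 117. 225.]
173 298 305 +x side right edge [573. 114. 222.]
174 298 305 +x side right edge [573. 115. 217.]
175 298 305 +x side right edge [573. 115. 212.]
176 298 305 +x side right edge [573. 115. 207.]
177 298 305 +x side right edge [573. 116. 202.]
178 297 306 +x side right edge [573. 119. 195.]
179 297 306 +x side right edge [573. 120. 190.]
180 299 306 +x side right edge [573. 120. 185.]
181 299 306 +x side right edge [573. 121. 179.]
182 300 305 +x side right edge [573. 117. 176.]
183 300 305 +x side right edge [573. 118. 171.]
184 301 305 +x side right edge [573. 118. 166.]
185 301 305 +x side right edge [573. 118. 161.]
186 301 304 +x side right edge [573. 115. 157.]
187 302 304 +x side right edge [573. 116. 152.]
```

Run:
```python
import cv2
I=cv2.imread("pics/s4f.png");cv2.imwrite("pics/s4.png",cv2.resize(I[125:205,270:370],None,fx=7,fy=7,interpolation=cv2.INTER_CUBIC))
```

```text
(no output)
```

View pics/s4.png

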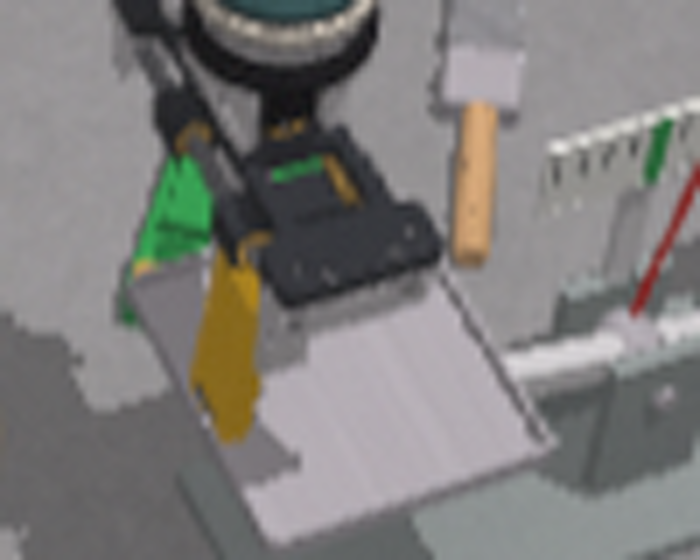

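The crop shows the slab nearly upright at the -y rim, foot corner at (235,440). I'm measuring its edge slope against the projected vertical.

Run:
```python
from h import *
S=cam("scene")
c=lambda P:np.round((np.array(proj(S,P))-[270,125])*7,0)
g=np.array([554.7,125.6,218.3])
for y in(7,-7):
  for th in(0,10,20):
    t=np.radians(th);R2=lambda s,n:g+[18,n*np.cos(t)-(s)*np.sin(t)*1,-s*np.cos(t)-n*np.sin(t)]
    print(y,th,"foot",c(R2(67.6,y)),"s=20 below grasp",c(R2(20,y)))
```

```text
7 0 foot [279. 422.] s=20 below grasp [287. 355.]
7 10 foot [255. 432.] s=20 below grasp [279. 360.]
7 20 foot [232. 439.] s=20 below grasp [272. 363.]
-7 0 foot [251. 433.] s=20 below grasp [258. 367.]
-7 10 foot [227. 440.] s=20 below grasp [251. 367.]
-7 20 foot [205. 443.] s=20 below grasp [245. 367.]
```

Remaining tilt is about 9°, which matches the plan: 10 mm more in -y.

Call:
{"method": "jog_arm", "body": {"plan": [-0.6, 0, -0.012, 0, 0, -0.6, 0, -0.008, 0, 0, -0.6, 0, 0, 0, 0, -0.6, 0, 0, 0, 0, -0.6, 0, 0, 0, 0, -0.6, 0, 0, 0, 0, -0.6, 0, 0, 0, 0, -0.6, 0, 0, 0, 0]}}

```text
time_s: 11.22
tcp_pos: [554.6, 117.6, 199.3]
tool_rot: [0.475, -0.518, 0.52, -0.485]
wrist_force: [0.1, 0.7, 0.2]
width: 36.0
```

```bash
python3 sl.py pics/s5f.png | head -1
python3 - <<'E'
from h import *
S=cam("scene");o=get_obs();g=o["tcp_pos"]+[0,0,19]
for th in(-10,-5,0,5,10):
    t=np.radians(th)
    print(th,[np.round(proj(S,g+[18,n*np.cos(t)-67.6*np.sin(t),-67.6*np.cos(t)-n*np.sin(t)]),1) for n in(7,-7)])
I=cv2.imread("pics/s5f.png");H=cv2.cvtColor(I,cv2.COLOR_BGR2HSV)
for r in range(176,192):print(r,"".join("%4d"%v if 13<h<34 and s>110 else "   ." for h,s,v in H[r,286:312]))
E
```

```text
t 11.22 tcp [554.6 117.6 199.3] jaw [ 0.997 -0.079  0.012] y [ 0.013  0.008 -1.   ] F [0.09 0.65 0.2 ] w 36.0 q6 [0.1  0.12 1.35 0.01 1.66 0.18]
-10 [array([311. , 184.4]), array([306.9, 186.5])]
-5 [array([309.3, 185.4]), array([305.2, 187.2])]
0 [array([307.6, 186.2]), array([303.5, 187.8])]
5 [array([305.8, 187. ]), array([301.8, 188.3])]
10 [array([304.1, 187.6]), array([300.1, 188.8])]
176    .   .   .   .   .   .   .   .   .   .   . 131 129 128 131 131 132 132   .   .   .   .   .   .   .   .
177    .   .   .   .   .   .   .   .   .   .   . 130 130 129 131 129 133 130   .   .   .   .   .   .   .   .
178    .   .   .   .   .   .   .   .   .   .   . 131 130 130 130 131 133 129   .   .   .   .   .   .   .   .
179    .   .   .   .   .   .   .   .   .   .   . 130 131 130 130 130 132 130   .   .   .   .   .   .   .   .
180    .   .   .   .   .   .   .   .   .   .   .   . 116 129 131 129 133 134 133 133   .   .   .   .   .   .
181    .   .   .   .   .   .   .   .   .   .   .   .   . 128 131 129 134 133 133 136   .   .   .   .   .   .
182    .   .   .   .   .   .   .   .   .   .   .   .
[... 337 characters left out ...]
 . 131 132 133 134 147   .   .   .   .   .   .
186    .   .   .   .   .   .   .   .   .   .   .   .   .   .   . 133 133 133 135   .   .   .   .   .   .   .
187    .   .   .   .   .   .   .   .   .   .   .   .   .   .   . 129 132 134 130   .   .   .   .   .   .   .
188    .   .   .   .   .   .   .   .   .   .   .   .   .   .   .   . 129   .   .   .   .   .   .   .   .   .
189    .   .   .   .   .   .   .   .   .   .   .   .   .   .   .   .   .   .   .   .   .   .   .   .   .   .
190    .   .   .   .   .   .   .   .   .   .   .   .   .   .   .   .   .   .   .   .   .   .   .   .   .   .
191    .   .   .   .   .   .   .   .   .   .   .   .   .   .   .   .   .   .   .   .   .   .   .   .   .   .
```

Tilt is about 3–4°, with the full weight on the pan (Fz≈0). One more small nudge, then release and rise.

Call:
{"method": "jog_arm", "body": {"plan": [-0.6, 0, -0.008, 0, 0, -0.6, 0, 0, 0, 0, -0.6, 0, 0, 0, 0, 0.1, 0, 0, 0, 0, 0.1, 0, 0, 0, 0, 0.1, 0, 0, 0, 0, 0.1, 0, 0, 0.015, 0, 0.1, 0, 0, 0.04, 0]}}

```text
time_s: 11.93
tcp_pos: [553.9, 112.3, 219.0]
tool_rot: [0.476, -0.519, 0.521, -0.483]
wrist_force: [-1.0, 0.0, -0.8]
width: 51.9
```

Call:
{"method": "jog_arm", "body": {"plan": [0.1, 0, 0, 0.08, 0, 0.1, 0, 0, 0.08, 0, 1, 0, 0.03, 0.03, 0, 1, 0, 0, 0, 0, 1, 0, 0, 0, 0, 1, 0, 0, 0, 0, 1, 0, 0, 0, 0, 1, 0, 0, 0, 0]}}

```text
time_s: 12.6
tcp_pos: [553.8, 122.3, 300.9]
tool_rot: [0.475, -0.518, 0.523, -0.483]
wrist_force: [-0.0, -0.5, -0.8]
width: 88.1
```

Run:
```python
from h import *
st();C=cam("wrist");np.savez("pics/w7.npz",M=C[1],e=C[2])
W=read_camera("wrist");S=read_camera("scene");cv2.imwrite("pics/w7.png",W);cv2.imwrite("pics/s7.png",S)
T=read_camera("top");cv2.imwrite("pics/t7.png",T)
a=cv2.resize(W[0:320],(560,320));b=cv2.resize(S[110:200,270:410],None,fx=4,fy=4,interpolation=cv2.INTER_CUBIC)[:,:560]
b=cv2.resize(S[115:185,290:402],(480,300),interpolation=cv2.INTER_CUBIC)
out=np.zeros((600,560,3),np.uint8);out[:300]=W[:300];out[300:,:480]=b;cv2.imwrite("pics/m7.png",out)
```

```text
t 12.6 tcp [553.8 122.3 300.9] jaw [ 0.997 -0.082  0.012] y [ 0.012  0.002 -1.   ] F [-0.04 -0.54 -0.81] w 88.1 q6 [0.12 0.12 1.15 0.   1.86 0.2 ]
```

View pics/m7.png

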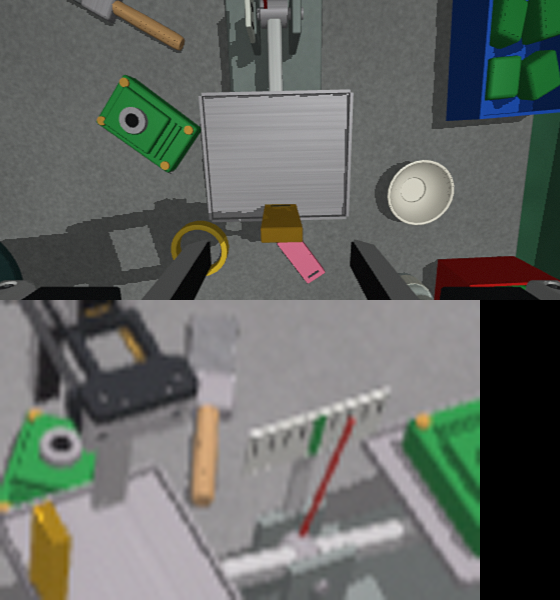

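The upper half shows the yellow slab upright in the pan at (281,220), against the -y rim. The lower half shows the pointer tip at (350,418), closer to the green band at (318,430). I'm fitting the pointer angle before and after the 200 g.

```bash
cat > ptr.py <<'E'
from h import *
import sys
S=cam("scene")
def q(f,x=565.):
    I=cv2.imread(f) if isinstance(f,str) else f
    H=cv2.cvtColor(I,cv2.COLOR_BGR2HSV)
    m=cv2.inRange(H,(0,110,60),(9,255,255))|cv2.inRange(H,(171,110,60),(180,255,255))
    R0=np.zeros_like(m);R0[130:172,335:392]=255;m&=R0
    ys,xs=np.nonzero(m);w=I[ys,xs,2].astype(float)-I[ys,xs,1]
    P=[]
    for u,v in zip(xs+.5,ys+.5):
        e,d=ray(S,u,v);p=e+d*(x-e[0])/d[0];P.append(p[1:])
    P=np.array(P);c=np.average(P,0,w);U=np.linalg.svd((P-c)*np.sqrt(w)[:,None])[2][0]
    a=np.arctan2(U[0],U[1]) if U[1]>0 else np.arctan2(-U[0],-U[1])
    top=P[:,1].argmax();return a,len(P),P[top].round(1)
if __name__=="__main__":
    for f in sys.argv[1:]:
        a,n,t=q(f);print(f,round(a,4),n,t,"D",round(a/.00049/np.cos(a)))
E
python3 ptr.py pics/scene0.png pics/s2f.png pics/s7.png
```

```text
pics/scene0.png 0.261 40 [356.  227.8] D 551
pics/s2f.png 0.2598 38 [356.  227.8] D 549
pics/s7.png 0.1602 36 [340.2 235.6] D 331
```

```bash
python3 - <<'E'
s=open('ptr.py').read()
s=s.replace("p=e+d*(x-e[0])/d[0];P.append(p[1:])","o=np.array([565,327,0]);p=e+d*((o-e)@N)/(d@N)-o;P.append([p@B,p[2]])")
s=s.replace("S=cam(\"scene\")","S=cam('scene');y=np.radians(-3.6);N=np.array([np.cos(y),np.sin(y),0]);B=np.array([-np.sin(y),np.cos(y),0])",1)
open('ptr.py','w').write(s)
E
python3 ptr.py pics/scene0.png pics/s2f.png pics/s7.png
```

```text
pics/scene0.png 0.2419 40 [ 27.4 230.3] D 509
pics/s2f.png 0.2408 38 [ 27.4 230.3] D 506
pics/s7.png 0.1498 36 [ 12.5 236.8] D 309
```

```bash
cat >> ptr.py <<'E'
    I=cv2.imread(sys.argv[1]);H=cv2.cvtColor(I,cv2.COLOR_BGR2HSV);m=cv2.inRange(H,(45,110,40),(85,255,255))[135:155,355:372]
    ys,xs=np.nonzero(m);u,v=xs.mean()+355.5,ys.mean()+135.5
    def pl(u,v):
        e,d=ray(S,u,v);o=np.array([565,327,0]);p=e+d*((o-e)@N)/(d@N)-o;return np.array([p@B,p[2]])
    g=pl(u,v);piv=pl(360.4,169.9);print("green",u,v,len(xs),g.round(1),"pivot",piv.round(1),"zero",np.arctan2(*(g-piv)))
E
python3 ptr.py pics/scene0.png
```

```text
pics/scene0.png 0.2419 40 [ 27.4 230.3] D 509
green 364.11538461538464 146.19230769230768 13 [-11.4 230.3] pivot [ -3.7 111.1] zero -0.06437749275135254
```

After the plane correction, the fit gives D=509 g before and 309 g after, a step of exactly 200 g, so the scale is right. Allowing for zero error, the remainder is 300–330 g, so the white 300 g goes next and red stays in the rack.

Call:
{"method": "jog_arm", "body": {"plan": [0.4, 0.004, -0.05, 0, -0.5, 0.4, 0.004, -0.09, 0, -0.5, 0.4, 0.006, -0.1, 0, -0.5, 0.4, 0.006, -0.1, 0, -0.5, 0.4, 0.008, -0.1, -0.01, -0.5, 0.4, 0.008, -0.1, -0.02, -0.5, 0.4, 0.008, -0.1, -0.02, -0.5, 0.4, 0.008, -0.1, -0.02, -0.5]}}

```text
time_s: 13.42
tcp_pos: [572.4, -174.7, 270.4]
tool_rot: [0.362, -0.604, 0.607, -0.369]
wrist_force: [0.2, -0.3, -0.1]
width: 65.8
```

Call:
{"method": "jog_arm", "body": {"plan": [0.4, 0.006, -0.1, -0.02, -0.5, 0.4, 0.006, -0.1, -0.02, 0, 0.4, 0.004, -0.08, -0.02, 0, 0.4, 0, -0.04, -0.02, 0, 0.4, 0, 0, 0, 0, 0.4, 0, 0, 0, 0, 0.4, 0, 0, 0, 0, 0.4, 0, 0, 0, 0]}}

```text
time_s: 14.08
tcp_pos: [573.9, -313.7, 228.4]
tool_rot: [-0.344, 0.619, -0.615, 0.346]
wrist_force: [0.6, 0.5, -0.0]
width: 65.8
```

```bash
cat > wh.py <<'E'
from h import *
st();C=cam("wrist");I=read_camera("wrist");H=cv2.cvtColor(I,cv2.COLOR_BGR2HSV)
m=cv2.inRange(H,(0,0,135),(180,60,255));m[:60]=0;m[310:]=0
n,l,s,c=cv2.connectedComponentsWithStats(m)
u,v=proj(C,(571,-308,116));print("expect",u,v)
for i in range(1,n):
    if s[i,4]>300: print(s[i],c[i].round())
P=[np.round(proj(C,p)) for p in((569.4,-311.5,112.5),(577.7,-297.3,98))];print("corner, grasp expected at",P)
cv2.imwrite("pics/w8.png",I);np.savez("pics/w8.npz",M=C[1],e=C[2])
E
python3 wh.py
```

```text
t 14.08 tcp [ 573.9 -313.7  228.4] jaw [ 0.852 -0.523 -0.004] y [-0.001  0.006 -1.   ] F [ 0.55  0.51 -0.01] w 65.8 q6 [-0.59  0.32  1.05  0.    1.78 -0.04]
expect 274.4921095516779 206.19698153359204
[ 246  164   55   45 2314] [273. 186.]
[ 393  213  167   97 7201] [495. 264.]
corner, grasp expected at [array([275., 209.]), array([275., 190.])]
```

The white slab is where predicted (bottom row 209, centre col 273 against 275). Descending.

Call:
{"method": "jog_arm", "body": {"plan": [0.4, 0.008, 0.035, -0.01, 0.18, 0.4, 0, 0, -0.05, 0, 0.4, 0, 0, -0.08, 0, 0.4, 0, 0, -0.08, 0, 0.4, 0, 0, -0.05, 0, 0.4, 0, 0, 0, 0, 0.4, 0, 0, 0, 0, 0.4, 0, 0, 0, 0], "squeeze": 20}}

```text
time_s: 14.8
tcp_pos: [583.7, -282.3, 127.5]
tool_rot: [0.353, -0.607, 0.612, -0.363]
wrist_force: [-0.1, 0.7, 0.2]
width: 65.9
```

```bash
python3 -c "
from h import *
st()"
```

```text
t 14.8 tcp [ 583.7 -282.3  127.5] jaw [ 0.873 -0.487  0.013] y [ 0.016  0.002 -1.   ] F [-0.09  0.73  0.24] w 65.9 q6 [-0.54  0.32  1.25  0.01  1.56 -0.03]
```

Call:
{"method": "jog_arm", "body": {"plan": [0.4, -0.012, -0.03, 0, -0.15, 0.4, -0.003, -0.005, 0, 0, 0.4, 0, 0, -0.04, 0, 0.4, 0, 0, -0.04, 0, 0.4, 0, 0, -0.015, 0, 0.4, 0, 0, 0, 0, 0.4, 0, 0, 0, 0, 0.4, 0, 0, 0, 0]}}

```text
time_s: 15.47
tcp_pos: [581.6, -301.5, 103.8]
tool_rot: [0.344, -0.604, 0.622, -0.361]
wrist_force: [-0.4, -0.3, -0.3]
width: 65.9
```

```bash
python3 -c "
from h import *
st()"
```

```text
t 15.47 tcp [ 581.6 -301.5  103.8] jaw [ 0.864 -0.502  0.034] y [ 0.034 -0.009 -0.999] F [-0.37 -0.3  -0.26] w 65.9 q6 [-0.57  0.33  1.29  0.01  1.49 -0.04]
```

Call:
{"method": "jog_arm", "body": {"plan": [0.4, -0.009, 0.01, -0.02, 0, 0.4, 0, 0, -0.025, 0, 0.4, 0, 0, -0.012, 0, 0.4, 0, 0, 0, 0, 0.4, 0, 0, 0, 0, -0.6, 0, 0, 0, 0, -0.6, 0, 0, 0, 0, -0.6, 0, 0, 0, 0]}}

```text
time_s: 16.13
tcp_pos: [576.8, -297.4, 81.3]
tool_rot: [0.344, -0.604, 0.622, -0.361]
wrist_force: [1.9, -0.9, -1.7]
width: 54.3
```

```bash
python3 -c "
from h import *
st()"
```

```text
t 16.13 tcp [ 576.8 -297.4   81.3] jaw [ 0.864 -0.502  0.033] y [ 0.033 -0.01  -0.999] F [ 1.86 -0.88 -1.71] w 54.3 q6 [-0.57  0.33  1.33  0.01  1.45 -0.04]
```

Call:
{"method": "jog_arm", "body": {"plan": [-0.6, 0, 0, 0, 0, -0.6, -0.004, -0.007, 0.014, 0, -0.6, -0.005, -0.008, 0.016, 0, -0.6, -0.005, -0.008, 0.016, 0, -0.6, -0.005, -0.008, 0.016, 0, -0.6, 0, 0, 0, 0, -0.6, 0, 0, 0, 0, -0.6, 0, 0, 0, 0]}}

```text
time_s: 16.8
tcp_pos: [568.7, -310.8, 107.0]
tool_rot: [0.344, -0.604, 0.621, -0.361]
wrist_force: [0.1, 1.4, -3.2]
width: 54.5
```

```bash
python3 -c "
from h import *
st()"
```

```text
t 16.8 tcp [ 568.7 -310.8  107. ] jaw [ 0.864 -0.502  0.033] y [ 0.033 -0.008 -0.999] F [ 0.14  1.42 -3.19] w 54.5 q6 [-0.59  0.31  1.3   0.01  1.5  -0.07]
```

Call:
{"method": "jog_arm", "body": {"plan": [-0.6, 0.006, 0.01, 0.008, 0, -0.6, 0.008, 0.014, 0.007, 0, -0.6, 0.008, 0.014, 0.005, 0, -0.6, 0.008, 0.014, 0.004, 0, -0.6, 0.008, 0.014, 0.002, 0, -0.6, 0.007, 0.012, 0.001, 0, -0.6, 0, 0, 0, 0, -0.6, 0, 0, 0, 0], "squeeze": 12}}

```text
time_s: 17.47
tcp_pos: [586.0, -280.0, 119.1]
tool_rot: [0.347, -0.603, 0.623, -0.358]
wrist_force: [-1.6, -3.3, -2.1]
width: 53.8
```

```bash
python3 -c "
from h import *
st()
I=read_camera('wrist');cv2.imwrite('pics/w9.png',I);print([(r,I[r,283].tolist()) for r in range(190,316,4)])"
```

```text
t 17.47 tcp [ 586.  -280.   119.1] jaw [ 0.863 -0.503  0.032] y [ 0.027 -0.017 -0.999] F [-1.59 -3.33 -2.13] w 53.8 q6 [-0.53  0.31  1.28 -0.    1.52 -0.  ]
[(190, [153, 66, 25]), (194, [153, 66, 23]), (198, [152, 65, 24]), (202, [154, 66, 25]), (206, [152, 65, 24]), (210, [152, 64, 22]), (214, [154, 66, 25]), (218, [153, 65, 24]), (222, [173, 75, 25]), (226, [129, 139, 142]), (230, [128, 136, 139]), (234, [131, 139, 143]), (238, [132, 141, 145]), (242, [128, 137, 141]), (246, [130, 138, 143]), (250, [132, 141, 145]), (254, [101, 109, 112]), (258, [104, 111, 114]), (262, [104, 110, 113]), (266, [104, 109, 113]), (270, [105, 111, 114]), (274, [101, 107, 111]), (278, [123, 130, 134]), (282, [118, 124, 128]), (286, [149, 159, 163]), (290, [150, 159, 164]), (294, [151, 159, 164]), (298, [151, 159, 163]), (302, [150, 159, 164]), (306, [122, 124, 122]), (310, [130, 134, 130]), (314, [125, 128, 125])]
```

The push was 35 mm on a 72 mm lever, so it should be about upright. I'm lifting clear and checking from the scene camera.

Call:
{"method": "jog_arm", "body": {"plan": [-0.6, 0, 0, 0.02, 0, -0.6, 0, 0, 0.05, 0, -0.6, 0, 0, 0.08, 0, -0.6, 0, 0, 0.08, 0, -0.6, 0, 0, 0.08, 0, -0.6, 0, 0, 0.06, 0, -0.6, 0, 0, 0, 0, -0.6, 0, 0, 0, 0], "squeeze": 16}}

```text
time_s: 18.18
tcp_pos: [585.4, -271.4, 268.8]
tool_rot: [0.345, -0.608, 0.616, -0.362]
wrist_force: [-0.8, 0.3, -3.5]
width: 54.0
```

```bash
cat > sw.py <<'E'
from h import *
import sys
st();S=cam("scene");o=get_obs();I=read_camera("scene");cv2.imwrite(sys.argv[1],I)
L,hw=float(sys.argv[2]),27
M=R.from_quat(o["tool_rot"]).as_matrix();j=M[:,2];a=-M[:,0]  # a: camera side (rack +x)
g=o["tcp_pos"]-19*M[:,1]
for th in(-20,-10,0,10,20): # th>0: foot towards camera side
    t=np.radians(th);ax=np.array([a*np.sin(t)+np.array([0,0,-np.cos(t)])])[0];nn=a*np.cos(t)+np.array([0,0,np.sin(t)])
    print(th,[np.round(proj(S,g+L*ax+s*hw*j+n*7*nn),0).tolist() for s in(1,-1) for n in(1,-1)])
u,v=map(int,proj(S,g+L*np.array([0,0,-1])));print(u,v)
cv2.imwrite("pics/z.png",cv2.resize(I[v-55:v+25,u-45:u+45],None,fx=7,fy=7,interpolation=cv2.INTER_CUBIC))
for r in range(v-28,v+12):print(r,u-28,"".join("%4d"%x for x in I[r,u-28:u+28:1,1]) if r%2==0 else "")
E
python3 sw.py pics/s8f.png 71.9
```

```text
t 18.18 tcp [ 585.4 -271.4  268.8] jaw [ 0.866 -0.499  0.021] y [ 0.026  0.003 -1.   ] F [-0.84  0.31 -3.54] w 54.0 q6 [-0.53  0.29  1.02  0.02  1.82 -0.  ]
-20 [[174.0, 234.0], [169.0, 233.0], [177.0, 218.0], [172.0, 216.0]]
-10 [[179.0, 235.0], [173.0, 234.0], [182.0, 218.0], [177.0, 217.0]]
0 [[183.0, 235.0], [178.0, 235.0], [187.0, 218.0], [182.0, 218.0]]
10 [[188.0, 235.0], [183.0, 235.0], [191.0, 218.0], [186.0, 218.0]]
20 [[192.0, 234.0], [187.0, 235.0], [195.0, 218.0], [191.0, 218.0]]
182 226
198 154  102  89  60  52  57  58  41  40  55  58  57  62  65  66  66  65  70  69  71  71  59  58  55  38  48  62  86  84  76 108  79  51  48  44  42  45  44  42  45  42  45  42  45  45  41  78  92  86  86  87  86  87  86  85  87  80
199 154 
200 154  127  84  57  57  57  54  39  48  58  57  55  57  58  57  58  56  58  57  59  58  57  58  51  40  58  57  59  59  56  45 100  56  47  42  42  42  43  42  43  41  44  43  43  45  50  93  90  86  86  87  87  87  86  86  88  77
201 154 
202 154  125  67  52  56  58  50  43  57  57  57  57  56  57  59  57  58  56  59  59  59  57  55  46  52  58  
[... 3544 characters left out ...]
 101 102 100 101 103 105 103 103 103  99 101 102 101 101 104 100 101 102 102 122 133 135 147 148 154 151 117 108 108  92  92  87  86  87  81  96  88  88  88  86  85  87  88  85  86  87  77  75  76  75  89 101
233 154 
234 154  102 102 102  99 100 100 102 103  98 101  98  97 101 102 102  99 100 104 103 101 101 101 101 102 125 144 147 148 152 133 113 110 107  97  87  87  88  87  88  94  87  87  87  88  86  87  87  87  87  86  77  76  76  76  98 102
235 154 
236 154  102 104 101 101 101 103 101 100  99  99 101 100 100 101 100 102 101 103 102 103 104 106 102 103 142 137 136 138 140 120 110 108  89  93  87  86  86  87  92  90  87  86  86  86  87  85  86  86  87  79  74  75  75  81 100 104
237 154
```

The foot corners are at about (178–183,236) against a prediction of (178–183,235) for zero tilt, so the slab is upright. I'm carrying it high over the yellow slab to the middle of the pan.

Call:
{"method": "jog_arm", "body": {"plan": [-0.6, 0, 0.03, 0.04, 0.3, -0.6, -0.005, 0.06, 0.04, 0.5, -0.6, -0.008, 0.08, 0.04, 0.5, -0.6, -0.008, 0.09, 0.02, 0.5, -0.6, -0.008, 0.09, 0.01, 0.5, -0.6, -0.008, 0.09, 0, 0.5, -0.6, -0.008, 0.09, 0, 0.5, -0.6, -0.008, 0.09, 0, 0.5], "squeeze": 20}}

```text
time_s: 18.9
tcp_pos: [558.2, -18.6, 306.5]
tool_rot: [-0.462, 0.541, -0.525, 0.467]
wrist_force: [0.8, 1.0, -3.8]
width: 53.9
```

Call:
{"method": "jog_arm", "body": {"plan": [-0.6, -0.006, 0.09, 0, 0.5, -0.6, -0.005, 0.09, 0, 0.3, -0.6, -0.005, 0.09, 0, 0, -0.6, -0.005, 0.08, 0, 0, -0.6, 0, 0.06, 0, 0, -0.6, 0, 0.03, 0, 0, -0.6, 0, 0, 0, 0, -0.6, 0, 0, 0, 0]}}

```text
time_s: 19.57
tcp_pos: [539.2, 176.5, 284.1]
tool_rot: [-0.496, 0.527, -0.491, 0.485]
wrist_force: [1.1, -0.0, -3.3]
width: 53.9
```

```bash
python3 -c "
from h import *
st();C=cam('wrist');np.savez('pics/w10.npz',M=C[1],e=C[2]);I=read_camera('wrist');cv2.imwrite('pics/w10.png',I)
I=read_camera('scene');cv2.imwrite('pics/s10.png',I)";python3 ptr.py pics/s10.png
```

```text
t 19.57 tcp [539.2 176.5 284.1] jaw [ 0.998 -0.037 -0.048] y [-0.047  0.026 -0.999] F [ 1.06 -0.03 -3.31] w 53.9 q6 [0.19 0.15 1.14 0.04 1.89 0.24]
pics/s10.png 0.1498 36 [ 12.5 236.8] D 309
green 364.11538461538464 146.19230769230768 13 [-11.4 230.3] pivot [ -3.7 111.1] zero -0.06437749275135254
```

```bash
python3 - <<'E'
from h import *
for f in("s7","s10"):
    I=cv2.imread(f"pics/{f}.png");H=cv2.cvtColor(I,cv2.COLOR_BGR2HSV);m=cv2.inRange(H,(15,130,60),(32,255,255))[150:195,285:318]
    ys,xs=np.nonzero(m);print(f,len(xs),xs.min()+285,xs.max()+285,ys.min()+150,ys.max()+150)
d=np.load("pics/w10.npz");W=(get_calibration("wrist")["K"],d["M"],d["e"])
I=cv2.imread("pics/w10.png");print([(r,I[r,283].tolist()) for r in range(180,316,5)])
print("yellow top expected",[np.round(proj(W,p)) for p in((554,105,234),(554,119,234))])
H=cv2.cvtColor(I,cv2.COLOR_BGR2HSV);m=cv2.inRange(H,(15,130,60),(32,255,255));n,l,s,c=cv2.connectedComponentsWithStats(m)
for i in range(1,n):
    if s[i,4]>80:print(s[i])
E
python3 sw.py pics/s11f.png 71.9 | head -8 | cut -c1-150
```

```text
s7 182 289 305 162 188
s10 198 289 306 162 188
[(180, [160, 158, 160]), (185, [155, 154, 155]), (190, [162, 160, 160]), (195, [153, 152, 153]), (200, [158, 155, 157]), (205, [150, 150, 149]), (210, [97, 97, 97]), (215, [95, 93, 94]), (220, [92, 92, 93]), (225, [44, 45, 45]), (230, [87, 92, 96]), (235, [87, 94, 97]), (240, [89, 94, 97]), (245, [88, 94, 95]), (250, [88, 94, 97]), (255, [89, 95, 99]), (260, [90, 95, 98]), (265, [88, 94, 97]), (270, [89, 94, 97]), (275, [88, 94, 96]), (280, [88, 94, 98]), (285, [125, 134, 138]), (290, [128, 135, 139]), (295, [130, 137, 141]), (300, [127, 134, 138]), (305, [68, 111, 135]), (310, [85, 118, 138]), (315, [118, 122, 118])]
yellow top expected [array([303., 310.]), array([302., 295.])]
[189 257  19  31 180]
[283 305  43   9 330]
[159 306  23  62 690]
[379 306  23  62 682]
[ 161  384  347   18 4454]
t 19.67 tcp [539.5 175.4 284.4] jaw [ 0.998 -0.039 -0.048] y [-0.047  0.026 -0.999] F [-0.72 -0.8  -2.96] w 53.8 q6 [0.19 0.15 1.14 0.04 1.89 0.24]
-20 [[318.0, 165.0], [314.0, 165.0], [310.0, 151.0], [306.0, 151.0]]
-10 [[322.0, 164.0], [317.0, 165.0], [313.0, 150.0], [309.0, 151.0]]
0 [[325.0, 162.0], [321.0, 164.0], [317.0, 149.0], [313.0, 150.0]]
10 [[329.0, 160.0], [325.0, 162.0], [321.0, 147.0], [317.0, 149.0]]
20 [[333.0, 158.0], [329.0, 161.0], [325.0, 145.0], [321.0, 147.0]]
319 156
128 291  147 149 147 148 148 145 147 148 147 147 146 146 145 144 146 146 149 149 147 148 148 146 116 113  61  31  32  35  50  56  51  45  42  40  37
```

The yellow slab is undisturbed (rows 162–188 as before, pointer unchanged). Positioning, then lowering.

Call:
{"method": "jog_arm", "body": {"plan": [-0.6, 0.025, 0.018, 0, -0.2, -0.6, 0.01, 0.006, 0, 0, -0.6, 0, 0, -0.03, 0, -0.6, 0, 0, -0.06, 0, -0.6, 0, 0, -0.06, 0, -0.6, 0, 0, -0.025, 0, -0.6, 0, 0, 0, 0, -0.6, 0, 0, 0, 0]}}

```text
time_s: 20.38
tcp_pos: [557.2, 175.0, 216.1]
tool_rot: [-0.485, 0.534, -0.502, 0.478]
wrist_force: [0.1, -0.1, -2.9]
width: 53.9
```

```bash
python3 -c "
from h import *
st()"
```

```text
t 20.38 tcp [557.2 175.  216.1] jaw [ 0.997 -0.072 -0.04 ] y [-0.038  0.026 -0.999] F [ 0.14 -0.14 -2.9 ] w 53.9 q6 [0.19 0.18 1.24 0.03 1.75 0.27]
```

Call:
{"method": "jog_arm", "body": {"plan": [-0.6, 0, 0.01, -0.02, 0, -0.6, 0, 0, -0.02, 0, -0.6, 0, 0, -0.012, 0, -0.6, 0, 0, -0.012, 0, -0.6, 0, 0, -0.012, 0, -0.6, 0, 0, -0.012, 0, -0.6, 0, 0, 0, 0, -0.6, 0, 0, 0, 0]}}

```text
time_s: 21.05
tcp_pos: [559.6, 178.1, 185.2]
tool_rot: [-0.482, 0.531, -0.505, 0.48]
wrist_force: [0.2, -0.5, -0.5]
width: 53.8
```

```bash
python3 -c "
from h import *
st();I=read_camera('scene');cv2.imwrite('pics/s12.png',I)";python3 ptr.py pics/s12.png|head -1
```

```text
t 21.05 tcp [559.6 178.1 185.2] jaw [ 0.997 -0.074 -0.03 ] y [-0.028  0.026 -0.999] F [ 0.22 -0.53 -0.5 ] w 53.8 q6 [0.19 0.19 1.3  0.03 1.68 0.27]
pics/s12.png 0.0593 35 [  2.3 236.6] D 121
```

Contact is made and the pan is sinking (D=121 left). I'm lowering a little more with a lighter grip until the load is fully borne.

Call:
{"method": "jog_arm", "body": {"plan": [-0.6, 0, 0, -0.01, 0, -0.6, 0, 0, -0.008, 0, -0.6, 0, 0, -0.006, 0, -0.6, 0, 0, -0.004, 0, -0.6, 0, 0, 0, 0, -0.6, 0, 0, 0, 0, -0.6, 0, 0, 0, 0, -0.6, 0, 0, 0, 0], "squeeze": 6}}

```text
time_s: 21.77
tcp_pos: [559.7, 178.1, 174.8]
tool_rot: [-0.482, 0.531, -0.505, 0.481]
wrist_force: [-1.1, -0.1, 0.1]
width: 54.1
```

```bash
python3 -c "
from h import *
st();I=read_camera('scene');cv2.imwrite('pics/s13.png',I)";python3 ptr.py pics/s13.png|head -1; python3 sw.py pics/s13f.png 71.9 | sed -n 2,6p;  python3 - <<'E'
from h import *
I=cv2.imread("pics/s13f.png");cv2.imwrite("pics/z13.png",cv2.resize(I[120:205,275:400],None,fx=6,fy=6,interpolation=cv2.INTER_CUBIC))
E
```

```text
t 21.77 tcp [559.7 178.1 174.8] jaw [ 0.997 -0.073 -0.028] y [-0.026  0.026 -0.999] F [-1.05 -0.12  0.11] w 54.1 q6 [0.19 0.19 1.31 0.03 1.66 0.27]
pics/s13.png -0.0088 32 [ -7.8 236.5] D -18
-20 [[318.0, 191.0], [315.0, 191.0], [311.0, 178.0], [308.0, 178.0]]
-10 [[322.0, 190.0], [318.0, 191.0], [315.0, 177.0], [311.0, 178.0]]
0 [[326.0, 189.0], [322.0, 190.0], [319.0, 175.0], [315.0, 177.0]]
10 [[330.0, 187.0], [325.0, 189.0], [322.0, 174.0], [318.0, 176.0]]
20 [[333.0, 185.0], [329.0, 187.0], [326.0, 172.0], [322.0, 174.0]]
```

View pics/z13.png

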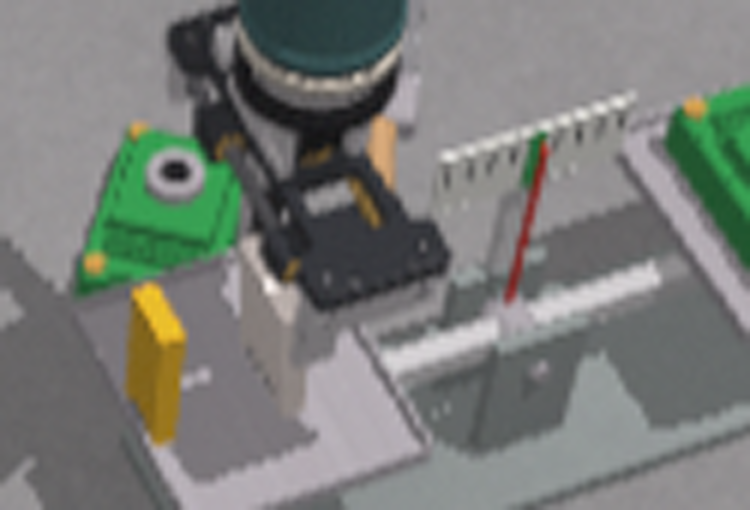

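The crop shows both slabs standing in the pan (white foot at (292,415), about 0 to -3° tilt) and the pointer at the green band (540,150), with no load left on the wrist. Releasing.

Call:
{"method": "jog_arm", "body": {"plan": [0.4, 0, 0, 0, 0, 0.4, 0, 0, 0, 0, 0.4, 0, 0, 0, 0, 0.4, 0, 0, 0, 0, 0.4, 0, 0, 0.015, 0, 0.4, 0, 0, 0.04, 0, 0.4, 0, 0, 0.08, 0, 0.4, 0, 0, 0.08, 0]}}

```text
time_s: 22.53
tcp_pos: [557.1, 178.9, 255.4]
tool_rot: [-0.485, 0.534, -0.502, 0.477]
wrist_force: [0.3, -0.4, -0.1]
width: 66.0
```

Call:
{"method": "jog_arm", "body": {"plan": [0.4, 0, 0, 0.08, 0, 0.4, 0, 0, 0.06, 0, 0.4, -0.08, 0, 0, 0, 0.4, -0.09, 0, 0, 0, 0.4, -0.09, 0, 0, 0, 0.4, -0.06, 0, 0, 0, 0.4, 0, 0, 0, 0, 0.4, 0, 0, 0, 0]}}

```text
time_s: 23.2
tcp_pos: [430.1, 179.9, 326.6]
tool_rot: [-0.478, 0.53, -0.505, 0.485]
wrist_force: [0.4, 0.2, 0.4]
width: 65.8
```

Call:
{"method": "jog_arm", "body": {"plan": [0.4, 0, 0, 0, 0, 0.4, 0, 0, 0, 0, 0.4, 0, 0, 0, 0, 0.4, 0, 0, 0, 0, 0.4, 0, 0, 0, 0, 0.4, 0, 0, 0, 0, 0.4, 0, 0, 0, 0, 0.4, 0, 0, 0, 0]}}

```text
time_s: 23.87
tcp_pos: [434.6, 179.7, 325.2]
tool_rot: [-0.478, 0.531, -0.506, 0.484]
wrist_force: [0.1, -0.1, 0.7]
width: 65.8
```

Call:
{"method": "jog_arm", "body": {"plan": [0.4, 0, 0, 0, 0, 0.4, 0, 0, 0, 0, 0.4, 0, 0, 0, 0, 0.4, 0, 0, 0, 0, 0.4, 0, 0, 0, 0, 0.4, 0, 0, 0, 0, 0.4, 0, 0, 0, 0, 0.4, 0, 0, 0, 0]}}

```text
time_s: 24.53
tcp_pos: [434.6, 179.7, 325.0]
tool_rot: [-0.478, 0.531, -0.506, 0.484]
wrist_force: [0.2, -0.4, 0.4]
width: 65.7
```

```bash
cat > fin.py <<'E'
from h import *
st();I=read_camera('scene');cv2.imwrite('pics/s14.png',I)
H=cv2.cvtColor(I,cv2.COLOR_BGR2HSV)
for n,lo,hi in(("green",(45,110,40),(85,255,255)),("yel",(15,130,60),(32,255,255))):
    sl=(slice(130,160),slice(352,378)) if n=="green" else (slice(150,200),slice(285,312))
    ys,xs=np.nonzero(cv2.inRange(H,lo,hi)[sl]);print(n,len(xs),xs.min()+sl[1].start,xs.max()+sl[1].start,ys.min()+sl[0].start,ys.max()+sl[0].start)
for r in range(139,152):print(r,355,["%d,%d"%(I[r,c,1],I[r,c,2]) for c in range(359,372)])
m=cv2.inRange(H,(0,0,140),(180,50,255))[150:195,300:335]
E
python3 fin.py;python3 ptr.py pics/s14.png|head -1
```

```text
t 24.53 tcp [434.6 179.7 325. ] jaw [ 0.997 -0.075 -0.021] y [-0.019  0.032 -0.999] F [ 0.22 -0.37  0.38] w 65.7 q6 [ 0.24 -0.08  1.3   0.04  1.93  0.33]
green 11 363 365 142 149
yel 193 289 305 163 193
139 355 ['149,151', '146,150', '144,147', '144,146', '143,146', '148,150', '148,151', '154,157', '166,169', '196,199', '206,209', '181,182', '210,212']
140 355 ['149,152', '148,152', '146,150', '147,148', '152,154', '169,171', '197,199', '206,207', '181,183', '200,202', '209,211', '161,163', '128,129']
141 355 ['150,153', '167,169', '168,170', '195,197', '192,194', '175,167', '196,187', '205,201', '162,162', '129,130', '143,145', '146,146', '101,102']
142 355 ['199,201', '202,204', '177,178', '202,204', '181,176', '136,104', '109,53', '136,126', '133,134', '117,118', '143,144', '146,146', '71,72']
143 355 ['204,205', '191,192', '155,156', '146,147', '111,76', '103,42', '97,63', '131,149', '107,111', '129,130', '143,145', '143,145', '98,99']
144 355 ['146,146', '130,130', '134,134', '144,146', '110,70', '101,36', '75,86', '94,166', '101,112', '142,143', '145,146', '146,147', '132,134']
[... 367 characters left out ...]
0', '113,143', '142,146', '145,146', '145,145', '161,162', '147,148']
148 355 ['147,147', '144,144', '144,145', '105,68', '101,38', '70,74', '37,126', '125,143', '160,163', '147,148', '136,138', '163,165', '149,151']
149 355 ['145,145', '145,146', '137,134', '94,56', '101,38', '54,93', '47,133', '132,139', '162,165', '147,149', '135,137', '144,147', '145,148']
150 355 ['144,145', '144,146', '144,133', '99,68', '94,59', '49,107', '90,140', '132,139', '144,147', '144,147', '146,150', '145,147', '144,147']
151 355 ['139,139', '132,133', '141,134', '110,100', '94,103', '41,125', '112,144', '143,148', '144,148', '145,147', '145,147', '144,148', '145,147']
pics/s14.png 0.0066 33 [ -4.1 234.9] D 13
```

The pointer reads 0.007 rad (D≈13 g), well inside ±0.033. I'm running a quick numeric check against the first pictures, then handing in.

```bash
python3 - <<'E'
from h import *
T=read_camera("top");A=cv2.imread("pics/top0.png");S=cv2.imread("pics/s14.png");A2=cv2.imread("pics/scene0.png")
def cmpr(n,a,b,x,y,r=16): print(n,round(float(np.abs(a[y-r:y+r,x-r:x+r].astype(int)-b[y-r:y+r,x-r:x+r]).mean()),1))
for n,x,y in(("tape",270,263),("spare",198,278),("driver",425,280),("jar",309,145),("dish",247,142),("red",355,262),("blue1",433,226),("pink",282,206)):cmpr(n,A,T,x,y)
for n,x,y in(("tape",257,187),("brush",339,140),("spare",304,150),("red s",191,197),("jar",270,277),("dish",325,261)):cmpr(n+" scene",A2,S,x,y,12)
H=cv2.cvtColor(S,cv2.COLOR_BGR2HSV)
C=cam("scene")
print("white foot/top expected",[np.round(proj(C,(559+27,178,z))) for z in(121,211)],[S[int(v),int(u)-2].tolist() for u,v in[proj(C,(559+27,176,z)) for z in(130,160,190,205)]])
E
python3 ptr.py pics/s14.png | head -1
```

```text
tape 14.8
spare 42.0
driver 13.3
jar 15.4
dish 18.8
red 11.3
blue1 13.1
pink 15.5
tape scene 2.0
brush scene 1.0
spare scene 16.6
red s scene 1.0
jar scene 0.6
dish scene 0.4
white foot/top expected [array([324., 189.]), array([327., 171.])] [[124, 126, 132], [127, 130, 138], [128, 132, 139], [128, 131, 139]]
pics/s14.png 0.0066 33 [ -4.1 234.9] D 13
```

Run:
```python
from h import *
a=cv2.imread("pics/s13f.png").astype(int);b=cv2.imread("pics/s14.png").astype(int)
for r in range(164,192,3):print(r,[int(x) for x in a[r,312:330,2]-a[r,312:330,0]],[int(x) for x in b[r,312:330,2]-b[r,312:330,0]])
```

```text
164 [0, 1, 2, 9, 11, 14, 14, 6, -1, -4, 6, 62, 43, -1, -7, -7, -7, -5] [-2, 2, 2, 2, 0, 10, 11, 10, 11, 14, 9, 9, 9, 9, 6, 1, 0, 0]
167 [0, -1, 1, 9, 10, 10, 10, 9, 11, 12, 12, 18, 3, -4, -4, -5, -5, -5] [0, 0, 0, 0, 5, 10, 11, 10, 10, 11, 11, 10, 9, 9, 9, 10, 2, 0]
170 [0, -1, -1, 9, 9, 10, 10, 10, 14, 14, 14, 14, 10, 1, 0, -3, -5, -6] [-1, -1, 1, 0, 9, 11, 10, 11, 12, 10, 11, 11, 13, 10, 8, 12, 14, 5]
173 [0, 0, 0, 10, 9, 10, 11, 11, 9, 10, 13, 13, 4, 1, 1, 1, 1, 1] [0, -1, 0, 3, 10, 11, 11, 11, 11, 11, 12, 11, 11, 12, 13, 12, 10, 2]
176 [-1, 1, 0, 9, 10, 10, 11, 8, 10, 9, 10, 8, 2, 1, 0, 0, 0, 0] [-1, 0, 1, 7, 12, 11, 10, 11, 11, 11, 12, 11, 11, 12, 13, 14, 3, 1]
179 [0, -1, -1, 0, 0, 7, 10, 9, 10, 10, 12, 4, 1, 0, 1, 0, 1, 0] [-1, -1, 0, 0, 3, 3, 7, 11, 11, 11, 11, 11, 13, 13, 13, 10, 0, 0]
182 [-1, -1, 0, 0, 0, 1, 6, 7, 11, 10, 11, 10, 11, 12, 1, 0, 2, -1] [0, 0, 0, 0, -2, -1, 8, 6, 10, 11, 12, 13, 13, 13, 12, 3, 2, 0]
185 [0, -1, 0, 0, 0, -1, 0, 2, 7, 8, 11, 12, 11, 12, 2, -1, 0, 0] [1, -1, -1, 0, 0, -1, -1, 4, 5, 10, 11, 14, 13, 13, 7, 2, 0, 0]
188 [0, 0, 0, -1, 1, 0, 1, -1, 0, 7, 11, 9, 9, 5, 1, 0, 0, -1] [1, 1, -1, 0, 0, 0, 0, 1, -1, 1, 10, 11, 8, 6, 1, 0, -1, 0]
191 [0, 1, 0, -1, 0, 1, 0, 0, 0, 0, -1, 1, 0, 1, -1, 0, -1, -1] [0, 1, 0, -1, 0, 0, 1, 1, 1, 0, 0, 0, 0, 0, 2, 0, 0, 0]
```

The white slab is still standing on the same footprint, so I'm handing in.

```bash
python3 -c "
from workcell import *
print(finish_job())"
```

```text
the job is handed in; nothing more can be done
None
```

The housing weighs about 500–515 g. I set the yellow 200 g and white 300 g weights standing in the empty pan, and the red 400 g stays in its slot. I handed in at about 24.6 s with the arm clear of everything.

**Last checks**
- **Pointer:** it reads +0.007 rad, about 13 g left on the housing side and inside the ±0.033 band. The readings of 509, 309 and 13 g fit steps of 200 and 296 g.
- **Weights:** both slabs stand in the pan.
- **Other things:** in the scene picture the tape, brush, jar, dish and red weight are unchanged. In the top view the screwdriver, one blue block and the pink block differ only by the same low level as everything else.

**What disagreed or went less cleanly**
- **Pointer in the picture:** from the oblique view it appears near the right edge of the band. I took this as parallax, because the fitted angle is close to zero.
- **Early mass estimates:** the first ones ran from 530 to 555 g, before I corrected for the turn of the balance.
- **Spare housing:** the picture comparison for it was inconclusive. Its patches differed more than the rest, probably from the moved pan and arm, but I did not confirm this. It was never approached.
- **Yellow weight:** I tipped it about 29° past upright at the rack. I righted it against the pan's rim before letting go.

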